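# Clamp a glued shoe sole in the heel press

## Task

Slide the child's shoe sole heel first into the heel press, flat on the bed and fully home against the stop, then turn the thumbscrew clockwise until the pad clamps the heel and the clutch slips. Stop at the first slip (no more than a twelfth of a turn of slipping), let go and leave it clamped. Leave the tape, bottle and jar where they are.

Things in the scene. Friction and masses are not known exactly. Their poses are not given: they have to be found in the camera images.
- press: Grey bench heel press, fixed, yaw up to 0.25 rad either way. Origin on the screw axis at table height; +x runs from its open mouth (robot side) to its column at x = 70 to 105 mm. Overhead arm 40 mm wide, from x = -19 mm to the column, 114 to 146 mm above the table (a bush under it reaches down to 103 mm). Base plate 110 mm wide, 12 mm high. Under the arm hangs a round rubber pad 36 mm across.
- tongue_end (a point): Front end of the press's bed, on its top: x = -160 mm in the press frame, 40 mm high. The bed is a flat steel tongue 34 mm wide from here to the stop, level all along, and widens to 80 mm between x = -33 and +42 mm.
- seat (a point): Fixed point of the press on the bed (40 mm above the table) on the screw axis: the sole's heel point lies here when home. The stop across the bed, 18 mm high, has its face 28 mm beyond (+x). Two side fences 12 mm high, 62 mm apart inside, run from x = -13 to +29 mm, flaring to about 72 mm apart at x = -31 mm. Axes as the press.
- knob_grip (a point): Fixed point on the screw axis, 180 mm above the table, where to grip the thumbscrew: a black fluted rubber-rimmed head 38 mm across, 160 to 190 mm high. It does not rise or sink; can be gripped at any angle and turned any number of turns. Clockwise seen from above drives the pad down 3 mm per radian; the pad starts 3.5 to 9 mm clear of a seated sole, whatever the collar angle.
- mark (a point): Outer end of the white line on the head's steel cap, 16 mm from the axis, 190 mm high. Its angle from the collar's black line is the clutch slip, 0 at the start. Free turning takes about 0.25 N m; once the pad bears, it climbs until the drag clutch slips at about 0.45 N m: the cap turns on at steady torque, collar and pad stand. The rubber rim gives 1 rad per 3 N m. The screw stays put when let go.
- collar: Steel collar 46 mm across, 147 to 155 mm above the table, just below the thumbscrew head, on the screw axis, with a black line on its top edge along its own -x. Turns with the head about vertical unless the clutch slips. Starts at 0 to 0.8 rad clockwise of the press's axes.
- sole: Child's hard cream shoe sole, tan on top, 221 mm long, 18 mm thick, flat, about 0.16 kg. Origin on the underside in the waist; +x to the round heel (56 mm across, centre 95 mm from the origin), -x to the wider round toe (72 mm across, centre 62 mm off). Waist 50 mm wide, straight sides from x = -18 to +60 mm: grip at the origin. Starts left or right of the press, heel away from the robot within 0.45 rad.
- heel (a point): Underside of the sole at the centre of the round heel.
- tape: Roll of tan masking tape lying flat, 100 mm across, 24 mm high; on the other side of the press from the sole. Leave it alone. Origin under its centre.
- dye_bottle: Dark round dye bottle 40 mm across, 110 mm high, beyond the press on the left. Leave it alone. Origin under its centre.
- dye_jar: Low round jar 70 mm across, 50 mm high, beyond the press on the right. Leave it alone. Origin under its centre.
There are look-alikes about, which are no part of the job. What is shaped like the sole but purple is not meant.

How it is judged:
By the outcome, as a careful person would: the job done as asked, in the order asked, and still so for the second after the job is handed in, with the robot touching nothing.
It also fails if it takes over 72 s, if anything falls off the work surface, if the arm or the gripper's body presses on something with over 40 N, if the wrist force passes 120 N, or if a joint passes its speed limit or range.

## Robot

A 6-joint arm with a two-finger parallel gripper is mounted at the origin on the work surface. World frame = base frame: x ahead of the robot, y to its left, z up, the work surface at z = 0. Lengths are in mm, angles in rad, forces in N, time in s.
With the tool pointing down it reaches from about 350 to 975 mm from the base axis. Payload 7.1 kg.
Tool frame: the origin (TCP) lies at the very end of the fingers, on their centre line; the grasp point (between the pads) lies 19 mm behind it (ctrl.grasp_offset is the distance from the TCP to the grasp point, in mm); z points along the fingers, y is the line along which they close (so a half turn about z gives the same grasp; the last joint's range is limited). The gripper opens to 88 mm and grips with 3 to 60 N. Pads are 20 mm wide; open, the fingers measure 115 mm over their backs; the gripper's body (75 mm by 178 mm) begins 61 mm behind the grasp point.
Start: joints at [1.281, 0.423, 1.63, -0, 1.089, -0.019], TCP at [167.157, 602.215, 193.675] pointing down, gripper open.
Joint ranges: [-3, 3], [-0.9, 2.11], [0.09, 2.58], [-1.31, 4.45], [0.11, 2.69], [-2.54, 2.54]. Speed limits (rad/s): [2.39, 2.39, 3.01, 3.14, 3.14, 3.14].

## Interface

Orientations are given as a rotation vector (axis times angle).
In Python, from workcell import ctrl, viewer, ticket, models gives the robot as it stands.
- The arm moves only by the tool play_rows, never from a script. Its arguments are lists of equal length, an entry for each row: "dp": the shift along the world's x, y, z in mm, a list of three; "yaw": the turn about the world's z in degrees. In form: {"dp": [[tx, ty, tz], ...], "yaw": [yaw, ...]}. A call has 1 to 8 rows; each row shifts and turns the commanded pose from where the row before left it; what a row does not reach is not made up. A row lasts 1/12 s, in which the tool goes at most 41.7 mm and 7.16 degrees, less where a joint would pass 70% of its speed; a pose out of reach is approached as far as the arm can. A call is refused whole if a number of a shift passes 41.7 or a number of a turn 7.16, either way. A call with a gripper value outside its range is refused whole. "gripper" is the closure, from 0 (fully open) to 1 (shut), set as the call begins (left out, the last holds). The fingers move at their own pace and stop on an object; the grip force is fixed at half the most. Time passes only in rows, so rows that do not move let the fingers close. It gives the time, the measured TCP pose, the force, the opening and the grip force at its end, in the units of the state.
- ctrl.get_obs(): the state, without advancing time (a new reading comes with each control period).
- viewer.get_image(name): name is "side" or "top"; returns a dict with "pixels" (384x512x3 uint8, red, green, blue), "range_z" (384x512 float32, mm along the optical axis (not along the pixel's ray), 0 where there is no reading), "fx", "fy", "cx", "cy" (pixels), "T" (4x4, takes a point from camera to world coordinates). Camera axes: x right, y up, looking along -z (the intrinsics and any distortion apply to the point x, -y, -z); pixel columns grow to the right and rows downward; lengths in mm; the calibration is good to about 2 mm. A picture is of the moment at which its call begins.
- ticket.close_job(): hands the job in; it is judged then, once.
Trained networks look in a picture, given as the dict that the camera call returned (one of the last four; its "shot" number tells which), for a name from the list of things; names that differ only in an ending like _2 or _b are one class to them, and where a whole thing is asked for, a point or a joint stands for the part that bears it (a point fixed in the world has none). Each returns a list of dicts, best first, with "conf" (0 to 1); they miss things now and then, are a little off and sometimes report something else, mostly with a low value. They report only what shows in the picture. A call takes as long as a camera call. They do not tell look-alikes from the thing itself.
- models.look_for(picture, name): "bbox" ([centre column, centre row, width, height] in pixels, round what is visible of it).
- models.landmark_of(picture, name): "location" ([column, row] in pixels: a listed point, or the origin of a listed thing).
The state is a dict: "t": time; "qpos": joint angles; "qvel": joint speeds; "joint_torque": joint torques, N m; "ee_pos": TCP position; "orientation": TCP orientation; "ft_force": force on the tool from outside, world axes, zero at the start; "moment": the same for the moment, N m; "width": finger opening in mm; "grasp_force": force on a finger pad.
Only numpy, scipy, OpenCV 4.12 (cv2) and the standard library are available. Lean on these libraries where they do the work, as an engineer would, in place of code of your own. Each camera call takes 0.05 s, during which the arm holds its last target. There are 200 camera calls.

## Working session

There is one attempt and no reset: what is moved stays moved. The work goes in short steps, Python scripts to look and compute and a tool call to move; the robot and the scene stay as the last step left them, time stands still between calls to the robot, and variables do not carry over. Pictures are saved under pics/ and viewed, at most 10 in all, crops included, and the job is handed in when it is done.

Besides the shell and the picture viewer there is one more tool, called in YAML: its name, and indented under it one key for each argument. play_rows: Moves the arm, as the interface text tells. Its arguments: {"type":"object","properties":{"dp":{"type":"array"},"yaw":{"type":"array"},"gripper":{"type":"number"}},"required":["dp","yaw"]}

```bash
mkdir -p pics; cat > h.py <<'E'
import numpy as np, cv2
from workcell import ctrl, viewer, ticket, models
def world(im,u,v,z=None):
    # ray through pixel; intersect plane z, or use range
    T=np.array(im["T"]); d=np.array([(u-im["cx"])/im["fx"],-(v-im["cy"])/im["fy"],-1.0])
    if z is None:
        r=im["range_z"][int(round(v)),int(round(u))]; return T[:3,:3]@(d*r)+T[:3,3]
    w=T[:3,:3]@d; return T[:3,3]+w*(z-T[2,3])/w[2]
def save(im,n): cv2.imwrite(f"pics/{n}.png",cv2.cvtColor(np.asarray(im["pixels"]),cv2.COLOR_RGB2BGR))
E
python3 - <<'E'
from h import *
np.set_printoptions(precision=1,suppress=True)
print(ctrl.get_obs())
Z=dict(press=0,tongue_end=40,seat=40,knob_grip=180,mark=190,sole=0,heel=0,collar=151,tape=0)
for c in("top","side"):
    im=viewer.get_image(c); save(im,c+"0"); print(c,{k:(v if k in("fx","cx","shot") else None) for k,v in im.items() if k not in("pixels","range_z")}, [k for k in im], im["T"])
    for n,z in Z.items():
        for r in models.landmark_of(im,n)[:2]: print(n,round(r["conf"],2),np.array(r["location"]),world(im,*r["location"],z))
E
```

```text
{'t': 0.0, 'qpos': array([ 1.3,  0.4,  1.6, -0. ,  1.1, -0. ]), 'qvel': array([ 0., -0., -0.,  0., -0., -0.]), 'joint_torque': array([  0. , -54.5, -27.4,   0.1,   0. ,  -0. ]), 'ee_pos': array([167. , 601.7, 192.9]), 'orientation': array([-0.4, -3.1,  0. ]), 'ft_force': array([ 0.3,  0.8, -0.7]), 'moment': array([ 0., -0.,  0.]), 'grasp_force': 0.0, 'width': 87.70910222921682}
top {'fx': 450.9652132038308, 'fy': None, 'cx': 254.6701029661392, 'cy': None, 'T': None, 'shot': 1} ['pixels', 'range_z', 'fx', 'fy', 'cx', 'cy', 'T', 'shot'] [[  -0.     1.    -0.1  397. ]
 [  -1.    -0.    -0.    13. ]
 [  -0.     0.1    1.  1134.3]
 [   0.     0.     0.     1. ]]
press 0.79 [272.5 158. ] [603.6 -32.7   0. ]
tongue_end 0.58 [285.3 215.8] [453.4 -57.9  40. ]
seat 0.78 [270.4 151.6] [612.5 -26.4  40. ]
knob_grip 0.91 [273.5 144.3] [600.7 -28.5 180. ]
sole 0.85 [152.1 307.2] [239.5 274.3   0. ]
sole 0.77 [158.8 196.9] [511.4 257.6   0. ]
heel 0.87 [153.8 162.5] [599.9 270.3   0. ]
heel 0.69 [159.5 343.6] [152.4 256.2   0. ]
collar 0.67 [272.  144.9] [605.6 -26.4 151. ]
tape 0.85 [372.8 203.1] 
[... 153 characters left out ...]
, 'fy', 'cx', 'cy', 'T', 'shot'] [[   1.     0.2   -0.2  273.7]
 [  -0.3    0.7   -0.6 -695.6]
 [   0.     0.6    0.8 1057. ]
 [   0.     0.     0.     1. ]]
press 0.89 [303.7 222.3] [607.1 -17.1   0. ]
tongue_end 0.7 [247.9 240.2] [444.  -54.5  40. ]
seat 0.62 [306.7 216.3] [608.3 -27.2  40. ]
knob_grip 0.89 [310.6 180.2] [607.1 -23.7 180. ]
mark 0.59 [305.7 177.8] [594.9 -21.3 190. ]
sole 0.74 [242.4 157. ] [514.4 254.1   0. ]
sole 0.65 [150.5 170.3] [248.7 277.9   0. ]
heel 0.77 [271.7 152.6] [602.3 246.9   0. ]
heel 0.6 [121.1 185.2] [161.9 245.8   0. ]
collar 0.62 [311.9 192.5] [607.7 -38.2 151. ]
tape 0.73 [290.7 328.3] [ 478.8 -284.6    0. ]
tape 0.33 [302.3 221.6] [604.4 -13.9   0. ]
```

View pics/top0.png

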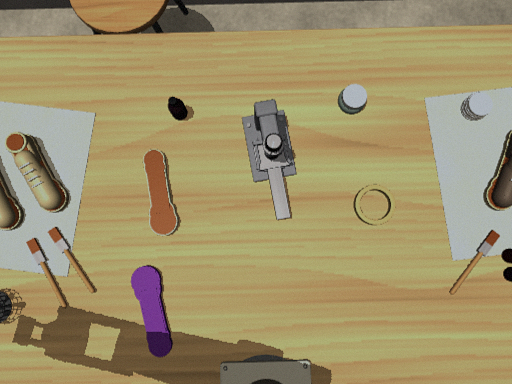

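View pics/side0.png

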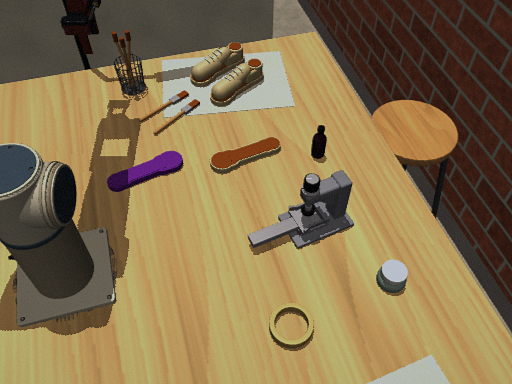

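Top view: tan sole at about (160,195), purple decoy at (153,310), press knob at (273,144), tongue end at (284,217), tape at (373,204). The side view agrees. I'll refine the sole and press from colour and depth.

```bash
cat >> h.py <<'E'
def cloud(im):
    v,u=np.mgrid[:384,:512]; r=im["range_z"]
    P=np.stack([(u-im["cx"])/im["fx"]*r,-(v-im["cy"])/im["fy"]*r,-r],-1)
    T=np.array(im["T"]); W=P@T[:3,:3].T+T[:3,3]; W[r<=0]=np.nan; return W
def axisfit(p):
    # min-area rect of xy points: centre, size, angle of long axis (in -pi/2..pi/2 about x)
    (c,s,a)=cv2.minAreaRect(p[:,:2].astype(np.float32)); a=np.radians(a)
    if s[0]<s[1]: a+=np.pi/2; s=s[::-1]
    return np.round(c,1),np.round(s,1),round((a+np.pi/2)%np.pi-np.pi/2,4)
E
python3 - <<'E'
from h import *
np.set_printoptions(precision=1,suppress=True)
for c in("top","side"):
    im=viewer.get_image(c); W=cloud(im); z=W[...,2]
    x,y=W[...,0],W[...,1]
    near=(abs(x-560)<180)&(abs(y+40)<100)
    print(c,"table z",np.nanmedian(z[(abs(x-500)<30)&(abs(y-100)<40)]))
    m=near&(abs(z-40)<8)&(x<565); p=W[m]; print("tongue",axisfit(p),len(p),np.median(p[:,2]), p[:,0].min())
    m2=near&(z>125)&(z<155)&(x>630);p=W[m2]
    if len(p)>5: print("armtop",axisfit(p),len(p),np.median(p[:,2]))
    m3=near&(z>175)&(z<200);p=W[m3]
    if len(p)>5:print("knob",axisfit(p),np.mean(p,0),len(p))
    hsv=cv2.cvtColor(np.asarray(im["pixels"]),cv2.COLOR_RGB2HSV)
    s=(abs(x-510)<150)&(abs(y-260)<90)&(z>9)&(z<30); n,l,st,ce=cv2.connectedComponentsWithStats(s.astype(np.uint8)); k=1+np.argmax(st[1:,4]); p=W[l==k]
    print("sole",axisfit(p),len(p),np.median(p[:,2]))
    # width profile along axis
    q=p[:,:2]; cc,ss,a=axisfit(p); e=np.array([np.cos(a),np.sin(a)]); f=np.array([-e[1],e[0]]); t=(q-cc)@e; w=(q-cc)@f
    for t0 in range(-100,101,20):
        k=abs(t-t0)<6; print(t0,round(w[k].min(),1),round(w[k].max(),1),end="; ")
    print()
E
```

```text
top table z -0.6079042371072774
tongue (array([507.5, -43.1]), array([121.7,  34.1]), np.float64(0.1564)) 680 39.37148170558919 446.09967410541833
armtop (array([669.3, -16.3]), array([79.1, 50.8]), np.float64(0.0968)) 678 146.51992133745324
knob (array([604.7, -27.6]), array([37.3, 35.8]), np.float64(-1.0973)) [603.9 -27.6 189.2] 247
sole (array([523.8, 251.5]), array([220. ,  70.1]), np.float64(0.1037)) 1926 18.278594495740094
-100 -28.9 27.3; -80 -35.1 35.1; -60 -33.0 33.8; -40 -30.2 31.5; -20 -21.9 28.4; 0 -21.2 29.1; 20 -20.4 30.9; 40 -19.2 31.2; 60 -20.8 34.4; 80 -20.2 35.1; 100 -15.1 32.9; 
side table z 1.0814077675959197
tongue (array([506.8, -43.6]), array([118.8,  37.6]), np.float64(0.1461)) 598 40.631840781463154 447.00300618384983
armtop (array([669.6, -17.8]), array([83.2, 51.1]), np.float64(0.0782)) 587 146.92481909262256
knob (array([607.1, -29. ]), array([38.7, 36.2]), np.float64(1.2127)) [605.  -32.8 188.7] 220
sole (array([525.4, 253.3]), array([222.3,  74.2]), np.float64(0.1308)) 1177 19.72033861011937
-100 -29.4 27.0; -80 -36.7 37.1; -60 -35.1 31.8; -40 -32.5 33.0; -20 -24.4 27.0; 0 -25.8 27.2; 20 -27.5 24.9; 40 -23.5 28.3; 60 -26.4 31.7; 80 -25.3 33.2; 100 -21.0 25.5;
```

```bash
cat >> h.py <<'E'
from scipy.spatial.transform import Rotation as R
def state():
    o=ctrl.get_obs(); M=R.from_rotvec(o["orientation"]).as_matrix(); y=M[:,1]
    print("t",round(o["t"],2),"p",o["ee_pos"].round(1),"yAng",round(np.degrees(np.arctan2(y[1],y[0])),2),"tilt",M[:,2].round(3),"q1,6",o["qpos"][[0,5]].round(3),"F",o["ft_force"].round(1),"M",o["moment"].round(3),"w",round(o["width"],1),"g",round(o["grasp_force"],1)); return o
E
python3 -c "
from h import *
state()"
```

```text
t 1.1 p [167.2 602.2 193.7] yAng 74.49 tilt [ 0.  0. -1.] q1,6 [ 1.281 -0.019] F [ 0.3 -0.  -0. ] M [-0.038 -0.037 -0.013] w 87.7 g 0.0
```

play_rows:
  dp:
    - [26.5, -26.8, 0]
    - [26.5, -26.8, 0]
    - [26.5, -26.8, 0]
    - [26.5, -26.8, 0]
    - [26.5, -26.8, 0]
    - [26.5, -26.8, 0]
    - [26.5, -26.8, 0]
    - [26.5, -26.8, 0]
  yaw: [3, 3, 3, 3, 3, 3, 3, 3.1]
  gripper: 0

```text
t: 1.77
ee_pos: [380.2, 386.4, 193.9]
orientation: [-0.239, 3.132, 0.001]
ft_force: [0.8, 0.6, -0.5]
width: 87.8
grasp_force: 0.0
```

play_rows:
  dp:
    - [26.5, -26.8, -20]
    - [26.5, -26.8, -20]
    - [26.5, -26.8, -20]
    - [26.5, -26.8, -20]
    - [26.5, -26.8, -20]
    - [0, 0, -30]
    - [0, 0, 0]
    - [0, 0, 0]
  yaw: [0, 0, 0, 0, 0, 0, 0, 0]

```text
t: 2.43
ee_pos: [507.3, 256.1, 64.9]
orientation: [0.233, -3.129, 0.002]
ft_force: [0.6, -0.3, 0.8]
width: 87.9
grasp_force: 0.0
```

```bash
python3 - <<'E'
from h import *
state(); a=viewer.get_image("side"); b=viewer.get_image("top"); save(a,"s1"); save(b,"t1")
A=cv2.imread("pics/s1.png")[90:220,170:340]; B=cv2.imread("pics/t1.png")[120:260,80:250]
cv2.imwrite("pics/c1.png",np.hstack([cv2.resize(A,(400,306)),cv2.resize(B,(372,306))]))
E
```

```text
t 2.43 p [507.3 256.1  64.9] yAng 98.52 tilt [-0.004 -0.002 -1.   ] q1,6 [ 0.446 -1.273] F [ 0.6 -0.3  0.8] M [ 0.008 -0.012 -0.011] w 87.9 g 0.0
```

View pics/c1.png

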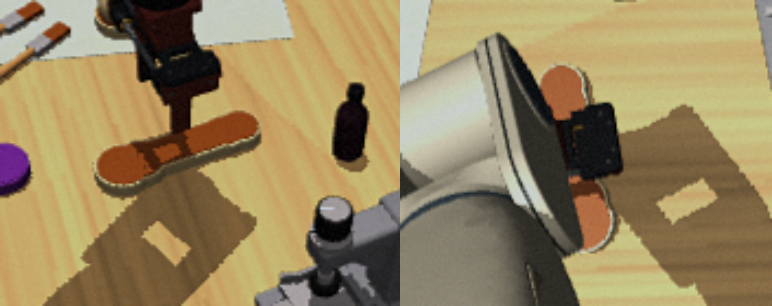

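The gripper is over the sole's waist with a finger on either side: crop at about (180,130) for the near finger, sole from (120,165) to (240,125). Descending and gripping.

play_rows:
  dp:
    - [4, -3, 0]
    - [0, 0, -15]
    - [0, 0, -15]
    - [0, 0, -15]
    - [0, 0, -10]
    - [0, 0, -5]
    - [0, 0, 0]
    - [0, 0, 0]
  yaw: [0, 0, 0, 0, 0, 0, 0, 0]

```text
t: 3.2
ee_pos: [512.9, 254.4, 6.7]
orientation: [-0.236, 3.132, 0.0]
ft_force: [-0.2, 0.6, 0.1]
width: 87.6
grasp_force: 0.0
```

```bash
python3 -c "
from h import *
state()"
```

```text
t 3.2 p [512.9 254.4   6.7] yAng 98.61 tilt [ 0.001  0.    -1.   ] q1,6 [ 0.44  -1.281] F [-0.2  0.6  0.1] M [ 0.067 -0.02  -0.03 ] w 87.6 g 0.0
```

play_rows:
  dp:
    - [0, 0, -2]
    - [0, 0, 0]
    - [0, 0, 0]
  yaw: [0, 0, 0]

```text
t: 3.45
ee_pos: [512.9, 254.1, 4.5]
orientation: [-0.235, 3.132, 0.0]
ft_force: [-0.2, -0.4, 0.0]
width: 87.5
grasp_force: 0.0
```

play_rows:
  dp:
    - [0, 0, 0]
    - [0, 0, 0]
    - [0, 0, 0]
    - [0, 0, 0]
    - [0, 0, 0]
    - [0, 0, 0]
    - [0, 0, 0]
    - [0, 0, 0]
  yaw: [0, 0, 0, 0, 0, 0, 0, 0]
  gripper: 1

```text
t: 4.12
ee_pos: [512.5, 254.0, 4.0]
orientation: [0.235, -3.133, 0.0]
ft_force: [-1.0, -0.2, -0.4]
width: 37.8
grasp_force: 0.0
```

```bash
python3 -c "
from h import *
state()"
```

```text
t 4.12 p [512.5 254.    4. ] yAng 98.58 tilt [-0. -0. -1.] q1,6 [ 0.439 -1.281] F [-1.  -0.2 -0.4] M [ 0.032  0.011 -0.028] w 37.8 g 0.0
```

```bash
python3 - <<'E'
from h import *
state(); a=viewer.get_image("side"); save(a,"s2"); 
A=cv2.imread("pics/s2.png")[90:220,170:340]
cv2.imwrite("pics/c2.png",cv2.resize(A,(680,520)))
W=cloud(a); z=W[...,2]; p=W[(z>9)&(z<24)&(abs(W[...,0]-510)<150)&(abs(W[...,1]-260)<90)]; print(axisfit(p),np.median(p[:,2]))
E
```

```text
t 4.12 p [512.5 254.    4. ] yAng 98.58 tilt [-0. -0. -1.] q1,6 [ 0.439 -1.281] F [-1.  -0.2 -0.4] M [ 0.032  0.011 -0.028] w 37.8 g 0.0
(array([523.2, 248.5]), array([222.5,  79.4]), np.float64(0.0878)) 19.38166536264157
```

View pics/c2.png

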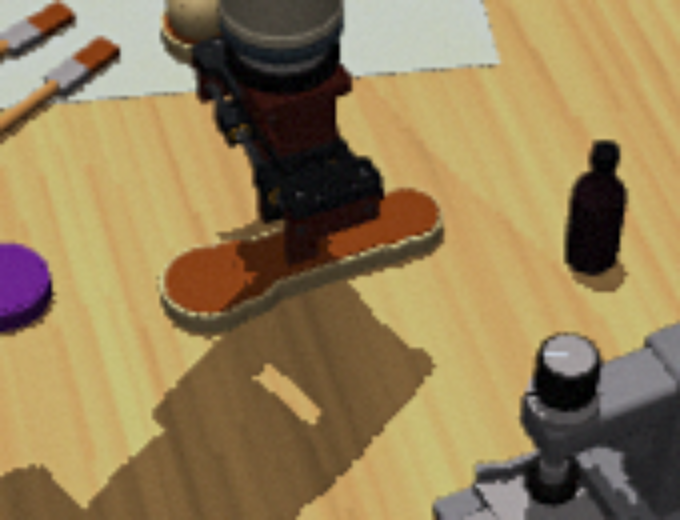

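```bash
python3 - <<'E'
from h import *
np.set_printoptions(precision=0,suppress=True,linewidth=150)
a=viewer.get_image("side"); W=cloud(a)
for v in range(136,168,2): print(v,[tuple(W[v,u].round(0).astype(int)) for u in (240,244,247,252,258)])
print(ctrl.grasp_offset)
E
```

```text
136 [(np.int64(492), np.int64(185), np.int64(158)), (np.int64(503), np.int64(185), np.int64(156)), (np.int64(511), np.int64(184), np.int64(154)), (np.int64(521), np.int64(175), np.int64(160)), (np.int64(538), np.int64(175), np.int64(155))]
138 [(np.int64(490), np.int64(179), np.int64(157)), (np.int64(500), np.int64(176), np.int64(157)), (np.int64(508), np.int64(173), np.int64(158)), (np.int64(519), np.int64(168), np.int64(160)), (np.int64(536), np.int64(170), np.int64(153))]
140 [(np.int64(490), np.int64(178), np.int64(150)), (np.int64(498), np.int64(166), np.int64(161)), (np.int64(506), np.int64(167), np.int64(157)), (np.int64(520), np.int64(168), np.int64(152)), (np.int64(536), np.int64(170), np.int64(145))]
142 [(np.int64(493), np.int64(191), np.int64(130)), (np.int64(497), np.int64(163), np.int64(156)), (np.int64(505), np.int64(163), np.int64(154)), (np.int64(519), np.int64(166), np.int64(147)), (np.int64(538), np.int64(174), np.int64(134))]
144 [(np.int64(513), np.int64(272), np.int64(37)), (np.int64(497), np.int64(165), np.int64(147)), (np.int64(505), np.int64(165), np.int64(14
[... 2106 characters left out ...]
nt64(231), np.int64(4)), (np.int64(522), np.int64(231), np.int64(0)), (np.int64(536), np.int64(226), np.int64(1)), (np.int64(552), np.int64(221), np.int64(1))]
164 [(np.int64(501), np.int64(232), np.int64(-3)), (np.int64(511), np.int64(226), np.int64(0)), (np.int64(519), np.int64(221), np.int64(3)), (np.int64(534), np.int64(219), np.int64(1)), (np.int64(550), np.int64(214), np.int64(1))]
166 [(np.int64(497), np.int64(218), np.int64(4)), (np.int64(509), np.int64(217), np.int64(2)), (np.int64(517), np.int64(215), np.int64(2)), (np.int64(532), np.int64(213), np.int64(-1)), (np.int64(548), np.int64(207), np.int64(0))]
18.700000000000003<stdin>:4: RuntimeWarning: invalid value encountered in cast
```

The near fingertip is at about z=20, above the sole's edge: crop (300,255) lies on the tan top. The closing fingers went over the sole. I'll reopen and measure the real tip height.

play_rows:
  dp:
    - [0, 0, 0]
    - [0, 0, 0]
    - [0, 0, 0]
    - [0, 0, 0]
    - [0, 0, 0]
    - [0, 0, 0]
    - [0, 0, 0]
    - [0, 0, 0]
  yaw: [0, 0, 0, 0, 0, 0, 0, 0]
  gripper: 0

```text
t: 4.88
ee_pos: [512.5, 254.0, 4.0]
orientation: [0.235, -3.133, -0.0]
ft_force: [0.1, 0.4, -0.2]
width: 80.0
grasp_force: 0.0
```

```bash
python3 - <<'E'
from h import *
state(); a=viewer.get_image("side"); save(a,"s3"); W=cloud(a)
A=cv2.imread("pics/s3.png")[110:190,190:300]
cv2.imwrite("pics/c3.png",cv2.resize(A,(770,560),interpolation=cv2.INTER_NEAREST))
for v in range(146,176,2): print(v,[tuple(int(k) for k in np.nan_to_num(W[v,u])) for u in (236,240,244,248,252)])
E
```

```text
t 4.88 p [512.5 254.    4. ] yAng 98.58 tilt [-0.  0. -1.] q1,6 [ 0.439 -1.281] F [ 0.1  0.4 -0.2] M [0.01  0.016 0.028] w 80.0 g 0.0
146 [(507, 299, 3), (491, 185, 121), (496, 162, 142), (510, 175, 124), (521, 174, 123)]
148 [(502, 279, 16), (512, 271, 21), (498, 173, 123), (509, 173, 119), (520, 173, 116)]
150 [(499, 268, 19), (510, 262, 22), (498, 173, 115), (517, 203, 79), (530, 208, 71)]
152 [(496, 258, 22), (508, 257, 19), (508, 209, 67), (518, 206, 68), (530, 207, 63)]
154 [(495, 251, 20), (506, 249, 19), (508, 211, 58), (517, 200, 66), (531, 209, 53)]
156 [(493, 247, 17), (503, 240, 21), (506, 205, 56), (518, 206, 52), (529, 204, 50)]
158 [(491, 237, 20), (502, 236, 17), (508, 212, 41), (519, 209, 40), (530, 208, 38)]
160 [(488, 229, 20), (501, 233, 12), (508, 213, 31), (525, 231, 7), (536, 230, 5)]
162 [(486, 221, 21), (499, 225, 13), (511, 226, 8), (524, 228, 2), (534, 223, 4)]
164 [(485, 217, 17), (500, 228, 0), (511, 225, 1), (521, 220, 3), (533, 218, 1)]
166 [(485, 218, 7), (497, 218, 3), (510, 221, -3), (520, 216, -1), (530, 207, 5)]
168 [(484, 214, 4), (496, 214, 0), (506, 209, 2), (518, 206, 1), (528, 201, 4)]
170 [(481, 204, 6), (493, 204, 3), (504, 202, 2), (515, 199, 1), (526, 194, 3)]
172 [(480, 201, 2), (492, 200, 0), (503, 196, 0), (513, 190, 3), (524, 188, 1)]
174 [(479, 195, 0), (489, 190, 2), (500, 184, 5), (511, 183, 3), (522, 180, 3)]
```

View pics/c3.png

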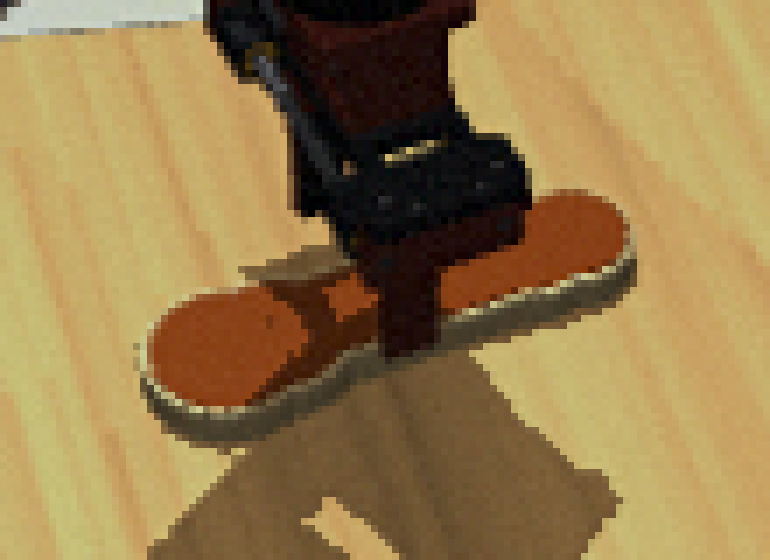

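The visible fingertip ends at z≈27 while the reported TCP is at z=4, so the tips sit about 20 mm or more above the reported value. I'll descend carefully, watching the force.

play_rows:
  dp:
    - [0, 0, -4]
    - [0, 0, -4]
    - [0, 0, -4]
    - [0, 0, -2]
    - [0, 0, 0]
    - [0, 0, 0]
  yaw: [0, 0, 0, 0, 0, 0]

```text
t: 5.43
ee_pos: [512.4, 253.9, -10.3]
orientation: [0.235, -3.132, 0.0]
ft_force: [-0.0, -0.4, 0.1]
width: 88.0
grasp_force: 0.0
```

```bash
python3 - <<'E'
from h import *
state(); a=viewer.get_image("side"); save(a,"s4"); W=cloud(a)
for v in range(154,172): print(v,[tuple(int(k) for k in np.nan_to_num(W[v,u])) for u in (244,246,248,250)])
E
```

```text
t 5.43 p [512.4 253.9 -10.3] yAng 98.58 tilt [-0.001 -0.    -1.   ] q1,6 [ 0.439 -1.281] F [-0.  -0.4  0.1] M [ 0.071 -0.053  0.024] w 88.0 g 0.0
154 [(497, 169, 104), (511, 200, 68), (516, 198, 69), (521, 196, 69)]
155 [(515, 239, 23), (510, 196, 68), (516, 197, 66), (522, 199, 62)]
156 [(515, 240, 18), (510, 197, 63), (516, 199, 59), (522, 201, 56)]
157 [(514, 235, 19), (511, 201, 55), (517, 201, 53), (522, 201, 51)]
158 [(513, 230, 20), (510, 199, 53), (517, 202, 48), (523, 202, 46)]
159 [(512, 227, 19), (511, 204, 44), (516, 199, 47), (523, 203, 41)]
160 [(512, 227, 15), (511, 201, 43), (516, 201, 41), (523, 204, 36)]
161 [(512, 229, 8), (511, 204, 35), (517, 204, 34), (524, 206, 30)]
162 [(512, 228, 5), (511, 202, 34), (516, 201, 32), (523, 203, 28)]
163 [(512, 228, 1), (510, 198, 34), (517, 203, 26), (523, 204, 23)]
164 [(511, 227, -1), (510, 200, 27), (517, 203, 22), (527, 219, 1)]
165 [(511, 225, -3), (510, 200, 23), (521, 219, 0), (527, 220, -3)]
166 [(508, 215, 3), (515, 220, -4), (520, 214, 0), (526, 214, 0)]
167 [(507, 213, 2), (513, 211, 2), (519, 212, -1), (525, 211, -1)]
168 [(508, 214, -3), (512, 209, 0), (516, 202, 6), (523, 205, 0)]
169 [(506, 208, 0), (511, 203, 3), (516, 202, 2), (522, 201, 1)]
170 [(504, 200, 4), (509, 196, 6), (515, 199, 1), (521, 196, 2)]
171 [(505, 203, -4), (509, 197, 1), (514, 195, 1), (520, 194, 1)]
```

play_rows:
  dp:
    - [0, 0, -3]
    - [0, 0, -3]
    - [0, 0, 0]
  yaw: [0, 0, 0]

```text
t: 5.73
ee_pos: [512.3, 253.8, -16.5]
orientation: [0.235, -3.132, 0.0]
ft_force: [-0.0, 1.0, -0.5]
width: 88.2
grasp_force: 0.0
```

play_rows:
  dp:
    - [0, 0, -2]
    - [0, 0, 0]
  yaw: [0, 0]

```text
t: 5.9
ee_pos: [512.4, 253.9, -18.3]
orientation: [0.235, -3.132, 0.0]
ft_force: [-1.0, 0.5, -0.4]
width: 87.6
grasp_force: 0.0
```

play_rows:
  dp:
    - [0, 0, -2]
    - [0, 0, 0]
  yaw: [0, 0]

```text
t: 6.07
ee_pos: [512.4, 253.9, -20.2]
orientation: [0.235, -3.133, 0.0]
ft_force: [0.0, 0.3, 0.4]
width: 87.8
grasp_force: 0.0
```

```bash
python3 - <<'E'
from h import *
state(); a=viewer.get_image("side"); save(a,"s5"); W=cloud(a)
for v in range(160,172): print(v,[tuple(int(k) for k in np.nan_to_num(W[v,u])) for u in (244,246,248,250)])
A=cv2.imread("pics/s5.png")[110:190,190:300]
cv2.imwrite("pics/c5.png",cv2.resize(A,(770,560),interpolation=cv2.INTER_NEAREST))
E
```

```text
t 6.07 p [512.4 253.9 -20.2] yAng 98.59 tilt [-0. -0. -1.] q1,6 [ 0.439 -1.281] F [0.  0.3 0.4] M [ 0.066 -0.01  -0.03 ] w 87.8 g 0.0
160 [(512, 230, 12), (511, 201, 43), (517, 202, 40), (523, 203, 37)]
161 [(512, 228, 10), (510, 199, 41), (517, 202, 36), (522, 201, 35)]
162 [(511, 224, 10), (510, 201, 35), (517, 202, 32), (522, 202, 30)]
163 [(512, 228, 1), (511, 202, 29), (516, 200, 29), (523, 205, 23)]
164 [(511, 227, -1), (510, 201, 27), (517, 203, 22), (522, 201, 22)]
165 [(509, 219, 3), (511, 202, 21), (516, 200, 21), (523, 203, 16)]
166 [(509, 218, 0), (509, 197, 22), (516, 202, 15), (522, 202, 13)]
167 [(508, 215, 0), (510, 199, 15), (519, 211, 0), (525, 212, -2)]
168 [(507, 210, 0), (512, 209, 0), (518, 208, 0), (523, 206, 0)]
169 [(506, 207, 0), (511, 205, 0), (517, 204, 0), (523, 204, -2)]
170 [(504, 202, 1), (511, 204, -2), (516, 200, 0), (520, 195, 3)]
171 [(503, 196, 4), (509, 199, 0), (514, 194, 3), (520, 194, 1)]
```

View pics/c5.png

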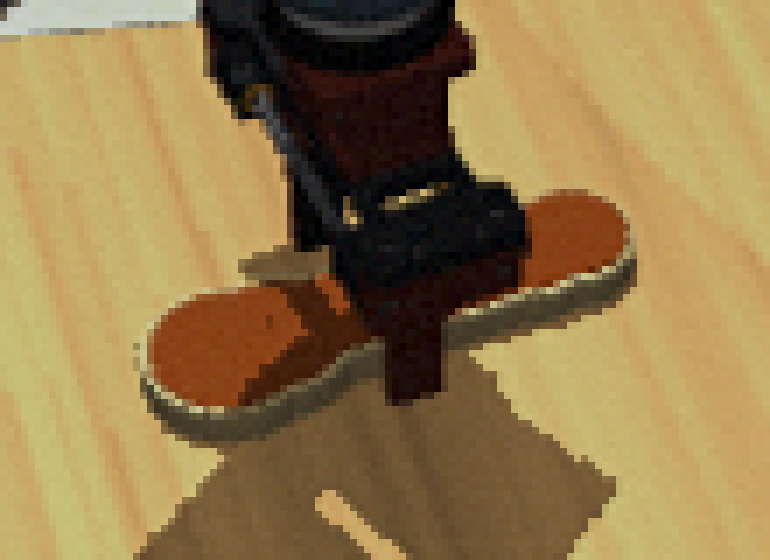

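Fingertip now at z≈12 (crop (413,400)), still clear of the table and beside the sole. Lowering about 7 mm more, then gripping.

play_rows:
  dp:
    - [0, 0, -3]
    - [0, 0, -2]
    - [0, 0, 0]
  yaw: [0, 0, 0]

```text
t: 6.37
ee_pos: [512.3, 253.8, -25.4]
orientation: [0.235, -3.132, 0.0]
ft_force: [0.3, -0.5, -0.1]
width: 87.9
grasp_force: 0.0
```

play_rows:
  dp:
    - [0, 0, -2]
    - [0, 0, 0]
  yaw: [0, 0]

```text
t: 6.53
ee_pos: [512.4, 253.9, -27.3]
orientation: [0.235, -3.132, 0.0]
ft_force: [-0.4, -0.6, -0.3]
width: 87.7
grasp_force: 0.0
```

play_rows:
  dp:
    - [0, 0, 0]
    - [0, 0, 0]
    - [0, 0, 0]
    - [0, 0, 0]
    - [0, 0, 0]
    - [0, 0, 0]
    - [0, 0, 0]
    - [0, 0, 0]
  yaw: [0, 0, 0, 0, 0, 0, 0, 0]
  gripper: 1

```text
t: 7.2
ee_pos: [512.6, 253.9, -26.9]
orientation: [-0.235, 3.133, -0.0]
ft_force: [-0.1, 0.1, 0.9]
width: 49.8
grasp_force: 30.0
```

```bash
python3 - <<'E'
from h import *
state(); a=viewer.get_image("side"); save(a,"s6"); W=cloud(a)
for v in range(152,170): print(v,[tuple(int(k) for k in np.nan_to_num(W[v,u])) for u in (244,246,248,250)])
E
```

```text
t 7.2 p [512.6 253.9 -26.9] yAng 98.59 tilt [ 0. -0. -1.] q1,6 [ 0.439 -1.281] F [-0.1  0.1  0.9] M [-0.094  0.01  -0.029] w 49.8 g 30.0
152 [(496, 163, 118), (501, 163, 117), (507, 166, 112), (513, 167, 109)]
153 [(495, 162, 115), (502, 166, 110), (507, 166, 108), (515, 175, 96)]
154 [(496, 166, 107), (503, 171, 100), (508, 169, 101), (514, 170, 97)]
155 [(497, 170, 99), (503, 170, 98), (509, 174, 91), (515, 173, 91)]
156 [(498, 171, 94), (503, 172, 91), (509, 173, 89), (515, 173, 87)]
157 [(497, 170, 91), (503, 169, 90), (509, 172, 86), (531, 231, 18)]
158 [(497, 171, 86), (503, 172, 84), (522, 220, 28), (531, 232, 12)]
159 [(510, 220, 28), (516, 220, 25), (523, 223, 20), (531, 231, 10)]
160 [(510, 220, 23), (516, 223, 18), (523, 225, 13), (531, 234, 2)]
161 [(510, 222, 17), (517, 223, 13), (522, 221, 14), (529, 227, 6)]
162 [(509, 218, 17), (517, 224, 8), (523, 224, 6), (529, 226, 2)]
163 [(509, 218, 12), (515, 220, 9), (522, 223, 3), (529, 225, 0)]
164 [(509, 218, 8), (517, 228, -4), (522, 221, 1), (527, 217, 4)]
165 [(509, 219, 3), (515, 217, 4), (521, 218, 0), (0, 0, 0)]
166 [(508, 216, 2), (515, 217, 0), (519, 213, 2), (525, 212, 1)]
167 [(506, 209, 6), (513, 213, 0), (518, 209, 2), (525, 212, -3)]
168 [(507, 211, 0), (513, 212, -2), (518, 209, -1), (523, 205, 1)]
169 [(505, 206, 1), (510, 202, 3), (517, 203, 0), (521, 198, 5)]
```

Gripped: 49.8 mm opening, 30 N. Lifting and carrying it to in front of the tongue, then looking.

play_rows:
  dp:
    - [0, 0, 10]
    - [-10, 0, 20]
    - [-10, 0, 20]
    - [-10, 0, 20]
    - [0, 0, 0]
  yaw: [0, 0, 0, 0, 0]

```text
t: 7.67
ee_pos: [482.6, 254.6, 46.4]
orientation: [-0.236, 3.13, 0.002]
ft_force: [1.6, 0.4, -1.5]
width: 50.3
grasp_force: 30.0
```

play_rows:
  dp:
    - [-7, -20, 0]
    - [-7, -36, 0]
    - [-7, -36, 0]
    - [-7, -36, 0]
    - [-7, -36, 0]
    - [-7, -36, 0]
    - [-7, -36, 0]
    - [-7, -36, 0]
  yaw: [0, 0, 0, 0, 0, 0, 0, 0]

```text
t: 8.33
ee_pos: [426.2, -19.7, 42.9]
orientation: [-0.236, 3.132, -0.0]
ft_force: [1.0, -0.1, -1.2]
width: 50.0
grasp_force: 30.0
```

play_rows:
  dp:
    - [0, -25, 0]
    - [0, -10, 0]
    - [0, 0, 0]
    - [0, 0, 0]
  yaw: [0, 0, 0, 0]

```text
t: 8.67
ee_pos: [426.9, -53.0, 42.9]
orientation: [-0.233, 3.133, 0.0]
ft_force: [-0.4, 0.4, -0.7]
width: 49.8
grasp_force: 30.0
```

```bash
python3 - <<'E'
from h import *
np.set_printoptions(precision=1,suppress=True)
state()
for c in ("side","top"):
    im=viewer.get_image(c); save(im,c+"7")
    for n,z in (("sole",70),("heel",70),("tongue_end",40),("seat",40),("mark",190)):
        for r in models.landmark_of(im,n)[:2]: print(c,n,round(r["conf"],2),np.array(r["location"]),world(im,*r["location"],z))
A=cv2.imread("pics/side7.png")[150:290,180:390]; B=cv2.imread("pics/top7.png")[90:290,200:360]
cv2.imwrite("pics/c7.png",np.hstack([cv2.resize(A,(480,320)),cv2.resize(B,(256,320))]))
E
```

```text
t 8.67 p [426.9 -53.   42.9] yAng 98.49 tilt [ 0.  0. -1.] q1,6 [-0.2 -1.9] F [-0.4  0.4 -0.7] M [ 0.  0. -0.] w 49.8 g 30.0
side sole 0.7 [245.1 234. ] [437.3 -54.4  70. ]
side sole 0.63 [149.  171.5] [245.9 210.3  70. ]
side heel 0.94 [121.1 183.6] [169.9 188.9  70. ]
side heel 0.8 [275.7 225.2] [516.2 -50.7  70. ]
side tongue_end 0.92 [249.1 240.2] [446.8 -55.4  40. ]
side seat 0.56 [304.8 216.1] [603.9 -25.3  40. ]
side mark 0.53 [308.8 179.2] [600.3 -27.3 190. ]
top sole 0.66 [153.6 304.5] [255.2 254.7  70. ]
top heel 0.91 [158.5 342.2] [170.7 243.4  70. ]
top heel 0.82 [276.9 189.5] [514.8 -38.1  70. ]
top seat 0.96 [273.2 154. ] [606.3 -33.1  40. ]
top mark 0.83 [272.4 146.1] [594.7 -25.6 190. ]
```

View pics/c7.png

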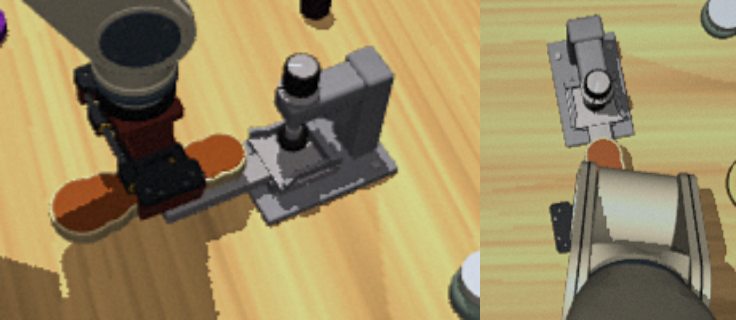

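Sole is held level, with its heel (side crop (220,155), top crop (604,155)) pointing at the press mouth. Measuring the heel and toe circles against the tongue line.

```bash
cat >> h.py <<'E'
from scipy.optimize import least_squares
def solefit(im,x0,ztop,nm=""):
    """fit sole outline (x,y,yaw) to orange top pixels intersected with plane ztop; tan top's edge sits ~2mm inside"""
    hsv=cv2.cvtColor(np.asarray(im["pixels"]),cv2.COLOR_RGB2HSV); W=cloud(im)
    m=(hsv[...,1]>150)&((hsv[...,0]<12))&(hsv[...,2]>60)&(abs(W[...,2]-ztop)<9)&(np.hypot(W[...,0]-x0[0],W[...,1]-x0[1])<150)
    v,u=np.nonzero(m); P=np.array([world(im,a,b,ztop) for a,b in zip(u,v)])[:,:2]
    # template: mask signed distance; minimise via outline of end caps
    def loc(p): c,s=np.cos(p[2]),np.sin(p[2]); d=P-p[:2]; return d@np.array([[c,-s],[s,c]])
    def out(p):
        q=loc(p); g=1.5
        h=np.hypot(q[:,0]-95,q[:,1])-28+g; t=np.hypot(q[:,0]+62,q[:,1])-36+g
        b=np.where((q[:,0]>-62)&(q[:,0]<95),abs(q[:,1])-np.interp(q[:,0],[-62,-18,60,95],[36,25,25,28])+g,99)
        return np.minimum(np.minimum(h,t),b)
    # heel: boundary residuals of hull pts beyond x=90, toe beyond -62
    def res(p):
        q=loc(p); r=[]
        for cx,R0,sg in((95,26.5,1),(-62,34.5,-1)):
            for th in np.radians(np.arange(-80,81,10)):
                n=np.array([sg*np.cos(th),np.sin(th)]); d=q-[cx,0]; k=(d@n>R0*.6)&(abs(d@[-n[1],n[0]])<4)
                r.append(np.percentile(d[k]@n,97)-R0 if k.sum()>3 else 0)
        return np.array(r)
    best=least_squares(res,x0,loss="soft_l1",diff_step=1e-3,x_scale=[1,1,.01])
    print(nm,len(P),"z",np.median(W[m][:,2]).round(1),"fit",best.x.round(3),"cost",round(best.cost,1)); return best.x
E
python3 - <<'E'
from h import *
x0=[430,-54,.15]
im=viewer.get_image("side"); solefit(im,x0,88,"side")
W=cloud(im); T=viewer.get_image("top"); WT=cloud(T)
# heel only in top: circle fit of heel points
for n,Wc,i in(("side",W,im),("top",WT,T)):
    hsv=cv2.cvtColor(np.asarray(i["pixels"]),cv2.COLOR_RGB2HSV)
    m=(abs(Wc[...,0]-510)<60)&(abs(Wc[...,1]+45)<50)&(abs(Wc[...,2]-86)<9); p=Wc[m]
    e=np.array([.9888,.1494]); f=np.array([-.1494,.9888]); s=(p[:,:2]-[604.5,-28.5])@e; l=(p[:,:2]-[604.5,-28.5])@f
    print(n,"z",np.median(p[:,2]).round(1),"heel end s",np.percentile(s,[98,99.5]).round(1))
    for s0 in range(-130,-40,10):
        k=abs(s-s0)<5
        if k.sum()>4: print(s0,l[k].min().round(1),l[k].max().round(1),end="; ")
    print()
    b=(abs(Wc[...,2]-40)<5)&(abs(Wc[...,0]-520)<50)&(abs(Wc[...,1]+45)<40); p=Wc[b]
    l=(p[:,:2]-[604.5,-28.5])@f; print("tongue lat",np.percentile(l,[2,98]).round(1), len(p))
E
```

```text
side 759 z 89.8 fit [ 4.31984e+02 -5.59950e+01  1.00000e-01] cost 32.8
side z 89.5 heel end s [-61.4 -59.6]
-120 10.5 28.8; -110 -26.2 29.5; -100 -25.3 30.9; -90 -25.1 29.4; -80 -26.6 29.9; -70 -22.2 24.9; -60 -14.7 16.8; 
tongue lat [-18.8  11.6] 227
top z 88.1 heel end s [-61.6 -60.4]
-110 -23.4 18.5; -100 -22.3 13.6; -90 -22.8 30.4; -80 -23.5 29.4; -70 -20.1 27.9; -60 -9.8 18.8; 
tongue lat [-15.3  21. ] 108
```

```bash
cat >> h.py <<'E'
E0=np.array([.9888,.1494]); F0=np.array([-.1494,.9888]); AX=np.array([604.5,-28.5])
def capfit(im,zt,c0,nm):
    """circle fits (free radius) of orange top caps, in press frame; c0: approx (s,l,dirsign)"""
    hsv=cv2.cvtColor(np.asarray(im["pixels"]),cv2.COLOR_RGB2HSV); W=cloud(im)
    m=(hsv[...,1]>170)&(hsv[...,0]<13)&(abs(W[...,2]-zt)<10); v,u=np.nonzero(m)
    P=np.array([world(im,a,b,zt)[:2] for a,b in zip(u,v)])-AX; s,l=P@E0,P@F0
    for sc,lc,sg in c0:
        r=[]
        for th in np.radians(np.arange(-70,71,7)):
            n=np.array([sg*np.cos(th),np.sin(th)]); d=np.c_[s-sc,l-lc]; k=(abs(d@[-n[1],n[0]])<3)&(d@n>8)&(d@n<45)
            if k.sum()>2: r.append([sc,lc]+n*np.sort(d[k]@n)[-2:].mean())
        r=np.array(r); f=least_squares(lambda p:np.hypot(r[:,0]-p[0],r[:,1]-p[1])-p[2],[sc,lc,30],loss="soft_l1")
        print(nm,len(r),"cap",f.x.round(1),"rms",np.sqrt(np.mean(f.fun**2)).round(2))
E
python3 - <<'E'
from h import *
s=viewer.get_image("side");t=viewer.get_image("top")
for zt in (88,): capfit(s,zt,[(-88,2,1),(-245,-2,-1)],"side"); capfit(t,zt,[(-88,2,1)],"top")
E
```

```text
side 21 cap [-84.3   3.8  22.1] rms 0.61
side 21 cap [-242.4    3.1   29.5] rms 0.64
top 21 cap [-85.7   3.   21.9] rms 0.35
```

Both caps sit +3.4 mm to the side and are aligned in yaw. Shifting −3.3 mm laterally and lowering to the bed.

play_rows:
  dp:
    - [0.5, -3.3, 0]
    - [0, 0, -10]
    - [0, 0, -10]
    - [0, 0, -5]
    - [0, 0, -2]
    - [0, 0, 0]
    - [0, 0, 0]
  yaw: [0, 0, 0, 0, 0, 0, 0]

```text
t: 10.05
ee_pos: [426.8, -56.3, 15.7]
orientation: [0.235, -3.132, -0.0]
ft_force: [-0.2, 0.1, -0.9]
width: 50.0
grasp_force: 30.0
```

play_rows:
  dp:
    - [0, 0, -1]
    - [0, 0, 0]
  yaw: [0, 0]

```text
t: 10.22
ee_pos: [427.2, -56.4, 15.1]
orientation: [-0.235, 3.132, -0.0]
ft_force: [1.2, -0.1, -1.7]
width: 49.7
grasp_force: 30.0
```

play_rows:
  dp:
    - [0, 0, -1]
    - [0, 0, 0]
  yaw: [0, 0]

```text
t: 10.38
ee_pos: [427.2, -56.4, 14.1]
orientation: [-0.235, 3.132, -0.0]
ft_force: [-0.3, -0.8, -0.3]
width: 49.9
grasp_force: 30.0
```

```bash
python3 - <<'E'
from h import *
state()
s=viewer.get_image("side");t=viewer.get_image("top")
capfit(s,59,[(-86,0,1),(-243,0,-1)],"side"); capfit(t,59,[(-86,0,1)],"top")
E
```

```text
t 10.38 p [427.2 -56.4  14.1] yAng 98.58 tilt [ 0. -0. -1.] q1,6 [-0.159 -1.879] F [-0.3 -0.8 -0.3] M [ 0.01   0.    -0.002] w 49.9 g 30.0
side 21 cap [-84.6   0.1  22.5] rms 0.49
side 21 cap [-242.6   -0.9   29. ] rms 0.52
top 21 cap [-85.7  -0.8  21.6] rms 0.46
```

play_rows:
  dp:
    - [0, 0, -1]
    - [0, 0, 0]
  yaw: [0, 0]

```text
t: 10.65
ee_pos: [427.2, -56.4, 13.0]
orientation: [-0.235, 3.132, -0.0]
ft_force: [0.2, -1.0, -0.8]
width: 49.7
grasp_force: 30.0
```

play_rows:
  dp:
    - [0, 0, -0.5]
    - [0, 0, 0]
  yaw: [0, 0]

```text
t: 10.82
ee_pos: [427.2, -56.4, 12.9]
orientation: [-0.235, 3.133, -0.0]
ft_force: [-2.2, 0.1, 6.7]
width: 49.6
grasp_force: 30.0
```

Touched the bed (Fz 6.7 N). Sliding in.

play_rows:
  dp:
    - [8, 1.2, 0.3]
    - [8, 1.2, 0]
    - [8, 1.2, 0]
    - [8, 1.2, 0]
    - [8, 1.2, 0]
    - [0, 0, 0]
  yaw: [0, 0, 0, 0, 0, 0]

```text
t: 11.32
ee_pos: [467.3, -50.3, 13.1]
orientation: [0.235, -3.132, 0.0]
ft_force: [0.7, -0.7, -1.5]
width: 49.9
grasp_force: 30.0
```

play_rows:
  dp:
    - [8, 1.2, 0]
    - [8, 1.2, 0]
    - [8, 1.2, 0]
    - [4, 0.6, 0]
    - [0, 0, 0]
  yaw: [0, 0, 0, 0, 0]

```text
t: 11.73
ee_pos: [496.4, -46.1, 13.0]
orientation: [-0.235, 3.131, -0.0]
ft_force: [1.3, -0.4, 2.4]
width: 49.8
grasp_force: 30.0
```

```bash
python3 - <<'E'
from h import *
state()
s=viewer.get_image("side")
capfit(s,59,[(-174,0,-1)],"side")
E
```

```text
t 11.73 p [496.4 -46.1  13. ] yAng 98.59 tilt [ 0.002 -0.    -1.   ] q1,6 [-0.117 -1.837] F [ 1.3 -0.4  2.4] M [ 0.081 -0.178 -0.04 ] w 49.8 g 30.0
side 21 cap [-171.5   -1.4   30.4] rms 0.47
```

play_rows:
  dp:
    - [4, 0.6, 0]
    - [4, 0.6, 0]
    - [3, 0.45, 0]
    - [0, 0, 0]
  yaw: [0, 0, 0, 0]

```text
t: 12.12
ee_pos: [503.8, -44.5, 12.8]
orientation: [0.235, -3.129, -0.001]
ft_force: [-7.1, -1.4, 12.2]
width: 49.9
grasp_force: 30.0
```

play_rows:
  dp:
    - [1.5, 0.22, 0]
    - [0, 0, 0]
  yaw: [0, 0]

```text
t: 12.28
ee_pos: [504.0, -44.4, 12.9]
orientation: [0.235, -3.126, -0.001]
ft_force: [-10.2, -2.7, 15.5]
width: 49.5
grasp_force: 30.0
```

play_rows:
  dp:
    - [1.5, 0.22, 0]
    - [0, 0, 0]
  yaw: [0, 0]

```text
t: 12.45
ee_pos: [505.7, -44.1, 12.9]
orientation: [0.235, -3.127, -0.001]
ft_force: [-9.5, -2.1, 14.6]
width: 49.5
grasp_force: 30.0
```

```bash
python3 - <<'E'
from h import *
state()
s=viewer.get_image("side");t=viewer.get_image("top"); save(s,"s8"); save(t,"t8")
capfit(s,59,[(-162,0,-1)],"side")
W=cloud(s); p=W[(abs(W[...,0]-450)<40)&(abs(W[...,1]+55)<30)&(abs(W[...,2]-58)<14)]
print(np.linalg.lstsq(np.c_[p[:,:2]-[450,-55],np.ones(len(p))],p[:,2],rcond=None)[0].round(4),len(p))
A=cv2.imread("pics/s8.png")[150:290,210:370]
cv2.imwrite("pics/c8.png",cv2.resize(A,(672,588),interpolation=cv2.INTER_CUBIC))
E
```

```text
t 12.45 p [505.7 -44.1  12.9] yAng 98.59 tilt [-0.006  0.    -1.   ] q1,6 [-0.11 -1.83] F [-9.5 -2.1 14.6] M [-0.192  1.635 -0.013] w 49.5 g 30.0
side 21 cap [-160.9   -0.9   30.8] rms 0.54
[1.33000e-02 5.10000e-02 5.90624e+01] 690
```

View pics/c8.png

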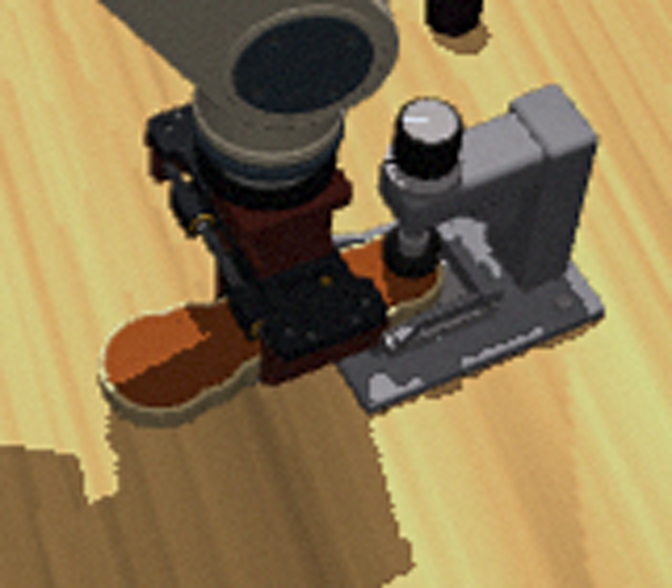

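The heel is under the pad between the fences (crop (410,265)), nearly home. It is rubbing because the heel is pressed down on the bed. Easing up slightly and continuing.

play_rows:
  dp:
    - [0, 0, 0.5]
    - [0, 0, 0]
  yaw: [0, 0]

```text
t: 12.72
ee_pos: [508.7, -44.1, 13.2]
orientation: [0.235, -3.133, -0.0]
ft_force: [0.3, -0.1, -1.2]
width: 50.1
grasp_force: 30.0
```

play_rows:
  dp:
    - [1, 0.15, 0]
    - [1, 0.15, 0]
    - [0, 0, 0]
  yaw: [0, 0, 0]

```text
t: 12.97
ee_pos: [511.5, -43.7, 13.2]
orientation: [-0.235, 3.132, -0.0]
ft_force: [-0.5, -1.1, -1.6]
width: 49.6
grasp_force: 30.0
```

play_rows:
  dp:
    - [1, 0.15, 0]
    - [0, 0, 0]
  yaw: [0, 0]

```text
t: 13.13
ee_pos: [512.3, -43.6, 13.2]
orientation: [-0.235, 3.133, -0.0]
ft_force: [0.5, 0.1, -1.5]
width: 50.1
grasp_force: 30.0
```

```bash
python3 - <<'E'
from h import *
state()
s=viewer.get_image("side");t=viewer.get_image("top")
capfit(s,59,[(-159,0,-1)],"side")
E
```

```text
t 13.13 p [512.3 -43.6  13.2] yAng 98.59 tilt [ 0. -0. -1.] q1,6 [-0.108 -1.829] F [ 0.5  0.1 -1.5] M [ 0.035 -0.004 -0.034] w 50.1 g 30.0
side 21 cap [-157.    -1.2   29.1] rms 0.38
```

play_rows:
  dp:
    - [1, 0.15, 0]
    - [0, 0, 0]
  yaw: [0, 0]

```text
t: 13.4
ee_pos: [513.2, -43.4, 13.3]
orientation: [-0.235, 3.133, -0.0]
ft_force: [0.1, 0.1, -1.2]
width: 50.0
grasp_force: 30.0
```

play_rows:
  dp:
    - [1, 0.15, 0]
    - [0, 0, 0]
  yaw: [0, 0]

```text
t: 13.57
ee_pos: [514.2, -43.3, 13.3]
orientation: [0.235, -3.133, 0.0]
ft_force: [-0.5, 0.0, -0.2]
width: 49.9
grasp_force: 30.0
```

play_rows:
  dp:
    - [1, 0.15, 0]
    - [0, 0, 0]
  yaw: [0, 0]

```text
t: 13.73
ee_pos: [514.2, -43.1, 13.2]
orientation: [0.235, -3.131, -0.0]
ft_force: [-2.7, -0.9, -0.2]
width: 49.8
grasp_force: 30.0
```

Stop contact beginning. One more push to confirm, then settle onto the bed.

play_rows:
  dp:
    - [0.8, 0.12, 0]
    - [0, 0, 0]
  yaw: [0, 0]

```text
t: 13.9
ee_pos: [514.2, -43.1, 13.2]
orientation: [0.235, -3.13, -0.0]
ft_force: [-6.2, -2.4, 3.5]
width: 49.7
grasp_force: 30.0
```

play_rows:
  dp:
    - [0.8, 0.12, 0]
    - [0, 0, 0]
  yaw: [0, 0]

```text
t: 14.07
ee_pos: [514.1, -43.1, 13.1]
orientation: [0.235, -3.128, -0.0]
ft_force: [-9.5, -4.4, 7.3]
width: 50.0
grasp_force: 30.0
```

```bash
python3 - <<'E'
from h import *
state()
s=viewer.get_image("side");t=viewer.get_image("top")
capfit(s,59,[(-155,0,-1)],"side")
E
```

```text
t 14.07 p [514.1 -43.1  13.1] yAng 98.58 tilt [-0.005 -0.    -1.   ] q1,6 [-0.106 -1.826] F [-9.5 -4.4  7.3] M [-0.494  1.223 -0.109] w 50.0 g 30.0
side 21 cap [-152.9   -1.    30.8] rms 0.54
```

Firmly against the stop: no travel while the force rises. Relieve most of the preload and release.

play_rows:
  dp:
    - [-1, -0.15, -0.2]
    - [0, 0, 0]
  yaw: [0, 0]

```text
t: 14.33
ee_pos: [514.2, -43.1, 13.1]
orientation: [0.235, -3.13, -0.0]
ft_force: [-6.3, -1.5, 5.1]
width: 50.0
grasp_force: 30.0
```

play_rows:
  dp:
    - [0, 0, 0]
    - [0, 0, 0]
    - [0, 0, 0]
    - [0, 0, 0]
    - [0, 0, 0]
    - [0, 0, 0]
    - [0, 0, 0]
  yaw: [0, 0, 0, 0, 0, 0, 0]
  gripper: 0

```text
t: 14.92
ee_pos: [515.8, -43.1, 13.1]
orientation: [-0.235, 3.133, -0.0]
ft_force: [-0.2, 0.0, -0.5]
width: 87.5
grasp_force: 0.0
```

```bash
python3 - <<'E'
from h import *
state()
s=viewer.get_image("side");t=viewer.get_image("top")
capfit(s,59,[(-153,0,-1)],"side")
E
```

```text
t 14.92 p [515.8 -43.1  13.1] yAng 98.59 tilt [ 0. -0. -1.] q1,6 [-0.106 -1.827] F [-0.2  0.  -0.5] M [ 0.015 -0.006  0.044] w 87.5 g 0.0
side 21 cap [-151.    -0.7   32.1] rms 0.6
```

Sole is home and freed. Lifting clear and moving above the thumbscrew, then checking alignment there.

play_rows:
  dp:
    - [0, 0, 10]
    - [0, 0, 20]
    - [0, 0, 35]
    - [0, 0, 35]
    - [0, 0, 35]
    - [0, 0, 30]
    - [0, 0, 10]
    - [0, 0, 0]
  yaw: [0, 0, 0, 0, 0, 0, 0, 0]

```text
t: 15.68
ee_pos: [517.6, -43.3, 191.5]
orientation: [-0.235, 3.127, -0.002]
ft_force: [0.2, -0.4, 0.1]
width: 87.7
grasp_force: 0.0
```

```bash
python3 - <<'E'
from h import *
np.set_printoptions(precision=1,suppress=True)
state()
im={c:viewer.get_image(c) for c in("side","top")}
for c,i in im.items():
    W=cloud(i); m=(abs(W[...,0]-605)<30)&(abs(W[...,1]+28)<30)&(W[...,2]>183)&(W[...,2]<197)
    n,l,st,ce=cv2.connectedComponentsWithStats(m.astype(np.uint8)); k=1+np.argmax(st[1:,4])
    v,u=np.nonzero(l==k); (cx,cy),(a,b),t=cv2.minAreaRect(np.c_[u,v].astype(np.float32)); 
    print(c,st[k],"circ centre at z190",world(i,cx,cy,190),"mean",world(i,u.mean(),v.mean(),190),np.median(W[l==k],0))
    for nme,z in(("knob_grip",180),("mark",190),("seat",40),("collar",151)):
        for r in models.landmark_of(i,nme)[:1]: print(nme,round(r["conf"],2),np.array(r["location"]),world(i,*r["location"],z))
capfit(im["side"],58,[(-153,0,-1)],"side"); 
E
```

```text
t 15.68 p [517.6 -43.3 191.5] yAng 98.59 tilt [ 0. -0. -1.] q1,6 [-0.1 -1.8] F [ 0.2 -0.4  0.1] M [ 0.1  0.  -0. ] w 87.7 g 0.0
side [304 174  16  14 122] circ centre at z190 [607.1 -37.2 190. ] mean [608.4 -35.5 190. ] [609.3 -37.  191.1]
knob_grip 0.58 [308.8 179.5] [603.8 -20.5 180. ]
mark 0.46 [306.2 180.1] [593.6 -28.2 190. ]
seat 0.79 [306.1 216.1] [607.1 -26.2  40. ]
collar 0.72 [311.2 190.9] [607.8 -33.1 151. ]
top [265 142   1   4   4] circ centre at z190 [600.8 -10.  190. ] mean [600.8 -10.  190. ] [601.8 -10.1 185.3]
knob_grip 0.62 [273.3 139.5] [611.3 -28.4 180. ]
side 21 cap [-153.3    0.4   30.2] rms 0.4
```

play_rows:
  dp:
    - [15, 2.5, 0]
    - [25, 4, 0]
    - [25, 4, 0]
    - [25, 4, 0]
    - [0, 0.5, 0]
    - [0, 0, 0]
  yaw: [0, 0, 0, 0, 0, 0]

```text
t: 16.68
ee_pos: [606.0, -27.8, 187.3]
orientation: [0.236, -3.132, -0.0]
ft_force: [-1.2, 0.2, 0.1]
width: 87.9
grasp_force: 0.0
```

```bash
python3 - <<'E'
from h import *
state()
s=viewer.get_image("side");t=viewer.get_image("top"); save(s,"s9"); save(t,"t9")
A=cv2.imread("pics/s9.png")[100:240,240:400]
cv2.imwrite("pics/c9.png",cv2.resize(A,(640,560),interpolation=cv2.INTER_CUBIC))
W=cloud(s)
for v in range(156,198,3): print(v,[tuple(int(k) for k in np.nan_to_num(W[v,u])) for u in (302,306,310,314,318)])
E
```

```text
t 16.68 p [606.  -27.8 187.3] yAng 98.61 tilt [-0.001  0.    -1.   ] q1,6 [-0.065 -1.787] F [-1.2  0.2  0.1] M [ 0.004  0.001 -0.   ] w 87.9 g 0.0
156 [(595, 15, 226), (607, 17, 220), (707, 203, -1), (584, -69, 317), (722, 182, 14)]
159 [(681, 200, -3), (691, 195, -1), (702, 190, 0), (580, -79, 320), (586, -85, 323)]
162 [(675, 186, 0), (686, 181, 1), (698, 181, -1), (580, -80, 311), (584, -91, 322)]
165 [(670, 172, 3), (683, 173, -2), (694, 169, 0), (580, -82, 304), (583, -94, 316)]
168 [(668, 165, -1), (678, 160, 0), (688, 155, 3), (700, 153, 2), (583, -96, 309)]
171 [(661, 148, 6), (673, 147, 3), (686, 147, 0), (696, 142, 2), (583, -99, 303)]
174 [(659, 142, 0), (669, 137, 2), (607, -14, 192), (617, -16, 191), (704, 131, -1)]
177 [(655, 130, 1), (594, -24, 196), (604, -23, 192), (614, -25, 190), (621, -29, 193)]
180 [(651, 119, 2), (592, -28, 190), (600, -33, 193), (611, -32, 189), (618, -37, 192)]
183 [(646, 107, 4), (589, -36, 190), (597, -41, 193), (606, -44, 193), (617, -43, 189)]
186 [(590, -16, 155), (592, -34, 176), (597, -43, 185), (606, -46, 185), (601, -74, 220)]
189 [(586, -26, 157), (592, -35, 165), (599, -41, 170), (608, -45, 172), (623, -35, 155)]
192 [(584, -32, 154), (592, -37, 156), (599, -43, 162), (608, -46, 163), (621, -43, 154)]
195 [(588, -25, 132), (590, -44, 155), (599, -46, 154), (607, -51, 157), (621, -44, 143)]
```

View pics/c9.png

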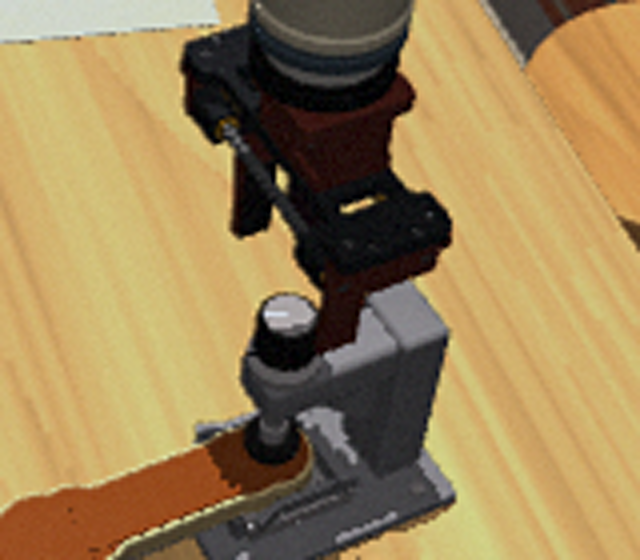

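Knob cap at crop (288,315). Near fingertip at (345,345), far fingertip at (250,235). Checking the finger midpoint against the knob in the same camera.

```bash
python3 - <<'E'
from h import *
np.set_printoptions(precision=1,suppress=True)
s=viewer.get_image("side");W=cloud(s); x,y,z=W[...,0],W[...,1],W[...,2]
b=(abs(x-606)<40)&(z>203)&(z<245)
for nm,m in (("near",b&(y<-55)&(y>-105)),("far",b&(y>5)&(y<60))):
    v,u=np.nonzero(m); p=W[m]; print(nm,len(p),"zmin",np.percentile(p[:,2],[1,3,10]),"x",np.percentile(p[:,0],[5,50,95]),"y",np.percentile(p[:,1],[5,50,95]), "uv",u.min(),u.max(),v.min(),v.max())
# bottom tips
    for vv in range(v.max()-8,v.max()+1): 
        k=v==vv; print(vv,u[k].min(),u[k].max(),W[vv,int(u[k].mean())]) if k.any() else 0
px=np.asarray(s["pixels"]).astype(int)
g=px.mean(2)
for vv in range(170,194,2): print(vv,g[vv,300:324].astype(int))
E
```

```text
near 81 zmin [219.2 219.4 221.3] x [600.2 609.4 622.3] y [-81.6 -79.1 -75.9] uv 318 329 178 188
180 319 328 [611.2 -80.  243.4]
181 318 328 [609.  -80.2 241.1]
182 318 328 [610.6 -78.1 234.7]
183 318 328 [609.8 -80.4 234.2]
184 318 327 [608.  -79.9 230.8]
185 318 327 [608.6 -79.6 226.7]
186 318 325 [605.8 -81.  226. ]
187 318 322 [603.4 -81.6 223.9]
188 318 319 [600.2 -79.1 218.6]
far 77 zmin [216.7 218.6 220.7] x [585.7 593.6 606.5] y [13.1 16.1 21.8] uv 297 306 150 159
151 297 306 [592.1  15.2 244.2]
152 297 306 [593.   16.6 239.1]
153 297 306 [591.8  13.3 239.6]
154 297 306 [593.   15.3 233.8]
155 297 306 [593.6  16.1 229.4]
156 297 306 [595.5  19.6 221.8]
157 297 305 [592.7  12.9 226.3]
158 297 302 [588.4  13.9 223.1]
159 299 299 [589.   14.6 218.8]
170 [170 173 178 175 172 172 167 165 162 164 163 169 169 169 162 169 128  40
   0  23  20  12  22  12]
172 [169 170 174 173 169 168 171 170 167 165 170 173 172 174 174 167 166 165
  93  45  12  13  14  22]
174 [163 168 171 176 175 181 142  73  82 156 166 164 166 171 133  85  82 160
 176 113  35  14  21  17]
176 [165 166 167 174 184  6
[... 199 characters left out ...]
  40   0 144 170 172 168 168 171 171 173 173 177 178 118
  67  28  16  17  18  16]
182 [161 167 173 105  23   4   0  43  91  97  97  93  96  85  84  85  97  46
  13   7  21  21  11  20]
184 [165 166 145  49   6   4   6   0   8   4  17  26  26  26  23   9   3   9
  12  16  20  17  16  20]
186 [169 155  97  27   3   6   6   2   7   3   8   7  10   8   1   2   1   1
  16  19  16  15  13  13]
188 [175  67  18   4   3   0   8   8  14   4  11  12   0   8   1   4  13   2
   1  27  32 135 148 143]
190 [ 91  42  82  91  85  31   0   1   3   4   4  11   4   7  14  10   3  32
  82  89  83  79 136 149]
192 [ 77  39  42  77  83  88  81  87  61  41  20   4  32  21  38  81  86  86
  87  65  73  68 123 129]
```

In the same camera, the fingers' centre lies about 3 mm short of the knob in x. The tip offset is about +30, so I'm descending to reported z≈132.5.

play_rows:
  dp:
    - [3, 0, 0]
    - [0, 0, -15]
    - [0, 0, -15]
    - [0, 0, -15]
    - [0, 0, -7]
    - [0, 0, -3]
    - [0, 0, 0]
    - [0, 0, 0]
  yaw: [0, 0, 0, 0, 0, 0, 0, 0]

```text
t: 17.5
ee_pos: [609.0, -28.1, 133.7]
orientation: [-0.235, 3.132, -0.0]
ft_force: [-0.3, -0.2, 0.0]
width: 87.9
grasp_force: 0.0
```

play_rows:
  dp:
    - [0, 0, 0]
    - [0, 0, 0]
    - [0, 0, 0]
    - [0, 0, 0]
    - [0, 0, 0]
    - [0, 0, 0]
    - [0, 0, 0]
    - [0, 0, 0]
  yaw: [0, 0, 0, 0, 0, 0, 0, 0]
  gripper: 1

```text
t: 18.17
ee_pos: [608.6, -28.1, 133.1]
orientation: [0.235, -3.133, -0.0]
ft_force: [0.5, 0.1, -0.0]
width: 38.0
grasp_force: 0.0
```

```bash
python3 - <<'E'
from h import *
state()
s=viewer.get_image("side"); save(s,"s10")
A=cv2.imread("pics/s10.png")[130:220,270:370]
cv2.imwrite("pics/c10.png",cv2.resize(A,(600,540),interpolation=cv2.INTER_CUBIC))
E
```

```text
t 18.17 p [608.6 -28.1 133.1] yAng 98.58 tilt [-0. -0. -1.] q1,6 [-0.066 -1.786] F [ 0.5  0.1 -0. ] M [0.038 0.022 0.029] w 38.0 g 0.0
```

View pics/c10.png

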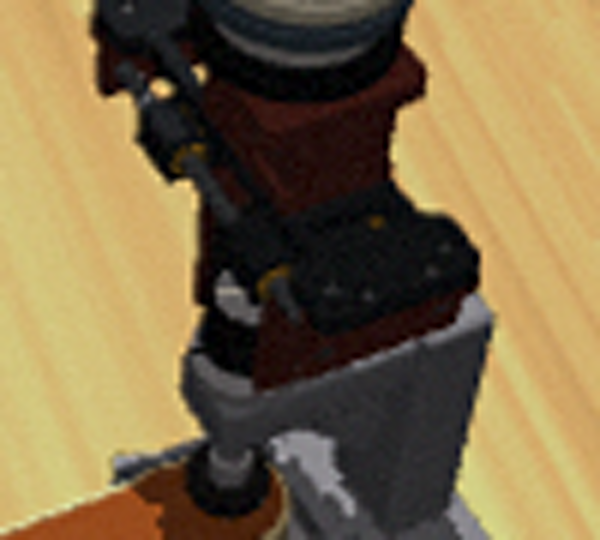

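The near finger is at the head's side (crop (280,350)) with the pads just reaching the rim at 38.0 mm. That was my tenth and last view, so I'm continuing by numbers.

play_rows:
  dp:
    - [0, 0, 0]
    - [0, 0, 0]
    - [0, 0, 0]
    - [0, 0, 0]
  yaw: [0, 0, 0, 0]

```text
t: 18.55
ee_pos: [608.7, -28.3, 133.2]
orientation: [-0.235, 3.133, -0.0]
ft_force: [0.7, -2.9, 1.1]
width: 35.2
grasp_force: 30.0
```

```bash
python3 -c "
from h import *
state()"
```

```text
t 18.55 p [608.7 -28.3 133.2] yAng 98.58 tilt [ 0. -0. -1.] q1,6 [-0.066 -1.786] F [ 0.7 -2.9  1.1] M [-0.343  0.027 -0.019] w 35.2 g 30.0
```

play_rows:
  dp:
    - [0, 0, 0]
    - [0, 0, 0]
    - [0, 0, 0]
    - [0, 0, 0]
    - [0, 0, 0]
  yaw: [-5, -5, -5, -5, -5]

```text
t: 18.97
ee_pos: [608.7, -28.9, 133.2]
orientation: [0.454, 3.108, -0.002]
ft_force: [0.0, -4.6, -0.0]
width: 35.5
grasp_force: 30.0
```

```bash
python3 -c "
from h import *
state()"
```

```text
t 18.97 p [608.7 -28.9 133.2] yAng 73.39 tilt [ 0.    -0.001 -1.   ] q1,6 [-0.066 -1.346] F [ 0.  -4.6 -0. ] M [-0.891  0.067  0.233] w 35.5 g 30.0
```

play_rows:
  dp:
    - [0, 0, 0]
    - [0, 0, 0]
    - [0, 0, 0]
    - [0, 0, 0]
    - [0, 0, 0]
    - [0, 0, 0]
  yaw: [-5, -5, -5, -5, -5, -5]

```text
t: 19.47
ee_pos: [608.3, -29.5, 133.1]
orientation: [1.243, 2.885, -0.004]
ft_force: [-1.7, -8.2, 1.5]
width: 35.5
grasp_force: 30.0
```

```bash
python3 -c "
from h import *
state()"
```

```text
t 19.47 p [608.3 -29.5 133.1] yAng 43.39 tilt [-0.001 -0.002 -1.   ] q1,6 [-0.067 -0.822] F [-1.7 -8.2  1.5] M [-1.415  0.385  0.255] w 35.5 g 30.0
```

play_rows:
  dp:
    - [-0.3, -1.3, 0]
    - [0, 0, 0]
    - [0, 0, 0]
    - [0, 0, 0]
  yaw: [-4, -4, -4, 0]

```text
t: 19.8
ee_pos: [608.0, -29.8, 133.1]
orientation: [-1.536, -2.74, 0.001]
ft_force: [-2.0, -3.1, 1.7]
width: 35.6
grasp_force: 30.0
```

```bash
python3 -c "
from h import *
state()"
```

```text
t 19.8 p [608.  -29.8 133.1] yAng 31.47 tilt [-0.001 -0.001 -1.   ] q1,6 [-0.068 -0.617] F [-2.  -3.1  1.7] M [-0.674  0.299  0.224] w 35.6 g 30.0
```

play_rows:
  dp:
    - [-0.3, -0.5, 0]
    - [0, 0, 0]
    - [0, 0, 0]
  yaw: [-4, -4, 0]

```text
t: 20.05
ee_pos: [607.9, -29.9, 133.1]
orientation: [-1.721, -2.628, 0.0]
ft_force: [-0.7, -2.9, 1.3]
width: 35.8
grasp_force: 30.0
```

```bash
python3 -c "
from h import *
state()"
```

```text
t 20.05 p [607.9 -29.9 133.1] yAng 23.58 tilt [-0. -0. -1.] q1,6 [-0.069 -0.48 ] F [-0.7 -2.9  1.3] M [-0.367  0.224  0.194] w 35.8 g 30.0
```

play_rows:
  dp:
    - [0, 0, 0]
    - [0, 0, 0]
    - [0, 0, 0]
  yaw: [-4, -4, 0]

```text
t: 20.3
ee_pos: [607.7, -30.0, 133.1]
orientation: [-1.898, -2.503, 0.001]
ft_force: [-2.1, -2.4, 2.1]
width: 35.1
grasp_force: 30.0
```

```bash
python3 -c "
from h import *
state()"
```

```text
t 20.3 p [607.7 -30.  133.1] yAng 15.66 tilt [-0.001 -0.    -1.   ] q1,6 [-0.069 -0.342] F [-2.1 -2.4  2.1] M [-0.549  0.374  0.27 ] w 35.1 g 30.0
```

play_rows:
  dp:
    - [-0.3, -0.3, 0]
    - [0, 0, 0]
    - [0, 0, 0]
  yaw: [-4, -4, 0]

```text
t: 20.55
ee_pos: [607.5, -30.0, 133.1]
orientation: [-2.067, -2.365, 0.0]
ft_force: [-2.6, -1.5, 2.2]
width: 35.3
grasp_force: 30.0
```

```bash
python3 -c "
from h import *
state()"
```

```text
t 20.55 p [607.5 -30.  133.1] yAng 7.71 tilt [-0.001  0.    -1.   ] q1,6 [-0.069 -0.204] F [-2.6 -1.5  2.2] M [-0.338  0.386  0.203] w 35.3 g 30.0
```

play_rows:
  dp:
    - [0, 0, 0]
    - [0, 0, 0]
    - [0, 0, 0]
  yaw: [-4, -4, 0]

```text
t: 20.8
ee_pos: [607.3, -30.0, 133.1]
orientation: [-2.226, -2.216, 0.001]
ft_force: [-3.5, -1.4, 3.6]
width: 35.1
grasp_force: 30.0
```

```bash
python3 -c "
from h import *
state()"
```

```text
t 20.8 p [607.3 -30.  133.1] yAng -0.26 tilt [-0.001  0.    -1.   ] q1,6 [-0.069 -0.065] F [-3.5 -1.4  3.6] M [-0.283  0.595  0.22 ] w 35.1 g 30.0
```

play_rows:
  dp:
    - [-0.6, -0.2, 0]
    - [0, 0, 0]
    - [0, 0, 0]
  yaw: [-5, -4, 0]

```text
t: 21.05
ee_pos: [607.1, -30.1, 133.1]
orientation: [-2.393, -2.035, -0.0]
ft_force: [-2.8, -0.3, 3.1]
width: 35.8
grasp_force: 30.0
```

```bash
python3 -c "
from h import *
state()"
```

```text
t 21.05 p [607.1 -30.1 133.1] yAng -9.24 tilt [-0.  0. -1.] q1,6 [-0.069  0.092] F [-2.8 -0.3  3.1] M [-0.093  0.385  0.223] w 35.8 g 30.0
```

play_rows:
  dp:
    - [0, 0, 0]
    - [0, 0, 0]
    - [0, 0, 0]
  yaw: [-5, -4, 0]

```text
t: 21.3
ee_pos: [606.8, -30.0, 133.1]
orientation: [-2.545, -1.841, 0.0]
ft_force: [-2.4, -0.6, 3.2]
width: 35.5
grasp_force: 30.0
```

```bash
python3 -c "
from h import *
state()"
```

```text
t 21.3 p [606.8 -30.  133.1] yAng -18.22 tilt [-0.001  0.    -1.   ] q1,6 [-0.069  0.248] F [-2.4 -0.6  3.2] M [-0.029  0.61   0.215] w 35.5 g 30.0
```

Turned 117° with torque still free. Continuing.

play_rows:
  dp:
    - [-0.6, 0, 0]
    - [0, 0, 0]
    - [0, 0, 0]
  yaw: [-5, -4, 0]

```text
t: 21.55
ee_pos: [606.6, -30.0, 133.1]
orientation: [-2.681, -1.636, -0.001]
ft_force: [-2.3, 0.6, 2.0]
width: 35.5
grasp_force: 30.0
```

```bash
python3 -c "
from h import *
state()"
```

```text
t 21.55 p [606.6 -30.  133.1] yAng -27.21 tilt [ 0.     0.001 -1.   ] q1,6 [-0.069  0.405] F [-2.3  0.6  2. ] M [0.173 0.362 0.201] w 35.5 g 30.0
```

play_rows:
  dp:
    - [0, 0, 0]
    - [0, 0, 0]
    - [0, 0, 0]
  yaw: [-5, -4, 0]

```text
t: 21.8
ee_pos: [606.4, -29.9, 133.1]
orientation: [-2.801, -1.421, -0.0]
ft_force: [-2.8, 2.5, 3.3]
width: 35.3
grasp_force: 30.0
```

```bash
python3 -c "
from h import *
state()"
```

```text
t 21.8 p [606.4 -29.9 133.1] yAng -36.19 tilt [-0.     0.001 -1.   ] q1,6 [-0.069  0.562] F [-2.8  2.5  3.3] M [0.371 0.559 0.244] w 35.3 g 30.0
```

play_rows:
  dp:
    - [-0.5, 0.4, 0]
    - [0, 0, 0]
    - [0, 0, 0]
  yaw: [-5, -4, 0]

```text
t: 22.05
ee_pos: [606.2, -29.7, 133.1]
orientation: [-2.904, -1.198, -0.001]
ft_force: [-0.9, 1.6, 1.4]
width: 35.1
grasp_force: 30.0
```

```bash
python3 -c "
from h import *
state()"
```

```text
t 22.05 p [606.2 -29.7 133.1] yAng -45.18 tilt [ 0.  0. -1.] q1,6 [-0.069  0.72 ] F [-0.9  1.6  1.4] M [0.247 0.376 0.227] w 35.1 g 30.0
```

play_rows:
  dp:
    - [0, 0, 0]
    - [0, 0, 0]
    - [0, 0, 0]
  yaw: [-5, -4, 0]

```text
t: 22.3
ee_pos: [606.1, -29.6, 133.1]
orientation: [-2.989, -0.966, -0.0]
ft_force: [-2.1, 2.3, 2.2]
width: 35.3
grasp_force: 30.0
```

```bash
python3 -c "
from h import *
state()"
```

```text
t 22.3 p [606.1 -29.6 133.1] yAng -54.18 tilt [ 0.     0.001 -1.   ] q1,6 [-0.069  0.877] F [-2.1  2.3  2.2] M [0.471 0.448 0.258] w 35.3 g 30.0
```

play_rows:
  dp:
    - [-0.3, 0.4, 0]
    - [0, 0, 0]
    - [0, 0, 0]
  yaw: [-4, -3, 0]

```text
t: 22.55
ee_pos: [606.0, -29.5, 133.1]
orientation: [3.042, 0.783, 0.001]
ft_force: [-0.3, 2.5, 1.5]
width: 35.3
grasp_force: 30.0
```

```bash
python3 -c "
from h import *
state()"
```

```text
t 22.55 p [606.  -29.5 133.1] yAng -61.13 tilt [ 0.  0. -1.] q1,6 [-0.068  0.999] F [-0.3  2.5  1.5] M [0.283 0.283 0.32 ] w 35.3 g 30.0
```

play_rows:
  dp:
    - [0, 0, 0]
    - [0, 0, 0]
    - [0, 0, 0]
  yaw: [-4, -3, 0]

```text
t: 22.8
ee_pos: [605.9, -29.3, 133.1]
orientation: [-3.084, -0.595, -0.0]
ft_force: [-1.6, 2.9, 1.7]
width: 35.6
grasp_force: 30.0
```

```bash
python3 -c "
from h import *
state()"
```

```text
t 22.8 p [605.9 -29.3 133.1] yAng -68.15 tilt [ 0.  0. -1.] q1,6 [-0.068  1.121] F [-1.6  2.9  1.7] M [0.504 0.377 0.404] w 35.6 g 30.0
```

Torque is climbing (0.32, then 0.40). Small steps now.

play_rows:
  dp:
    - [0, 0.3, 0]
    - [0, 0, 0]
  yaw: [-2.5, 0]

```text
t: 22.97
ee_pos: [605.9, -29.2, 133.1]
orientation: [3.097, 0.528, 0.0]
ft_force: [-1.1, 2.1, 1.5]
width: 35.5
grasp_force: 30.0
```

```bash
python3 -c "
from h import *
state()"
```

```text
t 22.97 p [605.9 -29.2 133.1] yAng -70.65 tilt [ 0. -0. -1.] q1,6 [-0.068  1.165] F [-1.1  2.1  1.5] M [0.298 0.321 0.415] w 35.5 g 30.0
```

play_rows:
  dp:
    - [0, 0, 0]
    - [0, 0, 0]
  yaw: [-2.5, 0]

```text
t: 23.13
ee_pos: [605.8, -29.1, 133.1]
orientation: [-3.108, -0.459, -0.0]
ft_force: [-1.3, 1.8, 2.0]
width: 35.6
grasp_force: 30.0
```

```bash
python3 -c "
from h import *
state()"
```

```text
t 23.13 p [605.8 -29.1 133.1] yAng -73.21 tilt [ 0.  0. -1.] q1,6 [-0.068  1.21 ] F [-1.3  1.8  2. ] M [0.452 0.356 0.433] w 35.6 g 30.0
```

play_rows:
  dp:
    - [0, 0, 0]
    - [0, 0, 0]
  yaw: [-2.5, 0]

```text
t: 23.3
ee_pos: [605.8, -29.1, 133.1]
orientation: [-3.117, -0.39, -0.0]
ft_force: [-1.4, 3.9, 1.8]
width: 35.5
grasp_force: 30.0
```

```bash
python3 -c "
from h import *
state()"
```

```text
t 23.3 p [605.8 -29.1 133.1] yAng -75.74 tilt [ 0.  0. -1.] q1,6 [-0.068  1.254] F [-1.4  3.9  1.8] M [0.476 0.339 0.413] w 35.5 g 30.0
```

play_rows:
  dp:
    - [0, 0.3, 0]
    - [0, 0, 0]
  yaw: [-2.5, 0]

```text
t: 23.47
ee_pos: [605.8, -29.0, 133.1]
orientation: [3.125, 0.321, 0.0]
ft_force: [-0.4, 2.5, 1.5]
width: 35.4
grasp_force: 30.0
```

```bash
python3 -c "
from h import *
state()"
```

```text
t 23.47 p [605.8 -29.  133.1] yAng -78.26 tilt [ 0. -0. -1.] q1,6 [-0.067  1.299] F [-0.4  2.5  1.5] M [0.272 0.354 0.48 ] w 35.4 g 30.0
```

play_rows:
  dp:
    - [0, 0, 0]
    - [0, 0, 0]
  yaw: [-2.5, 0]

```text
t: 23.63
ee_pos: [605.8, -29.0, 133.1]
orientation: [-3.131, -0.252, -0.0]
ft_force: [-1.4, 2.9, 2.2]
width: 35.5
grasp_force: 30.0
```

```bash
python3 - <<'E'
from h import *
np.set_printoptions(precision=1,suppress=True)
state()
for c in("side","top"):
    i=viewer.get_image(c); save(i,c+"11")
    for n,z in(("mark",190),("collar",151)):
        for r in models.landmark_of(i,n)[:1]: print(c,n,round(r["conf"],2),np.array(r["location"]),world(i,*r["location"],z))
E
```

```text
t 23.63 p [605.8 -29.  133.1] yAng -80.78 tilt [ 0.  0. -1.] q1,6 [-0.1  1.3] F [-1.4  2.9  2.2] M [0.4 0.3 0.4] w 35.5 g 30.0
side mark 0.46 [321.1 177.2] [630.  -29.7 190. ]
side collar 0.77 [309.3 193. ] [601.2 -37.9 151. ]
```

```bash
cat >> h.py <<'E'
def avgM(n=12):
    a=[]
    for _ in range(n): viewer.get_image("side"); a.append(ctrl.get_obs()["moment"][2])
    print("Mz avg",round(np.mean(a),4),"+-",round(np.std(a)/n**.5,4), "t",round(ctrl.get_obs()["t"],2))
E
python3 -c "
from h import *
avgM()"
```

```text
Mz avg 0.4532 +- 0.0103 t 24.53
```

play_rows:
  dp:
    - [0, 0, 0]
    - [0, 0, 0]
  yaw: [-2, 0]

```text
t: 24.7
ee_pos: [605.8, -28.9, 133.1]
orientation: [-3.136, -0.192, -0.0]
ft_force: [-0.5, 2.7, 2.3]
width: 35.4
grasp_force: 30.0
```

```bash
python3 -c "
from h import *
avgM()"
```

```text
Mz avg 0.4289 +- 0.005 t 25.3
```

Torque has sat at about 0.43–0.45 N m over the last 12° or so, so the clutch is slipping, well within the limit. Letting go and retreating upward.

play_rows:
  dp:
    - [0, 0, 0]
    - [0, 0, 0]
    - [0, 0, 0]
    - [0, 0, 0]
    - [0, 0, 0]
    - [0, 0, 0]
    - [0, 0, 0]
    - [0, 0, 0]
  yaw: [0, 0, 0, 0, 0, 0, 0, 0]
  gripper: 0

```text
t: 25.97
ee_pos: [605.8, -29.0, 133.1]
orientation: [3.136, 0.194, 0.0]
ft_force: [0.8, 0.7, 1.2]
width: 85.1
grasp_force: 0.0
```

play_rows:
  dp:
    - [0, 0, 10]
    - [0, 0, 20]
    - [0, 0, 30]
    - [0, 0, 30]
    - [0, 0, 20]
    - [-40, 0, 0]
    - [-40, 0, 0]
    - [-40, 0, 0]
  yaw: [0, 0, 0, 0, 0, 0, 0, 0]

```text
t: 26.63
ee_pos: [484.7, -28.9, 244.0]
orientation: [3.135, 0.194, 0.002]
ft_force: [0.5, 0.1, -0.1]
width: 88.2
grasp_force: 0.0
```

play_rows:
  dp:
    - [-30, 40, 0]
    - [-10, 40, 0]
    - [0, 40, 0]
    - [0, 40, 0]
    - [0, 40, 0]
    - [0, 20, 0]
    - [0, 0, 0]
    - [0, 0, 0]
  yaw: [0, 0, 0, 0, 0, 0, 0, 0]

```text
t: 27.3
ee_pos: [450.6, 185.1, 243.6]
orientation: [3.135, 0.198, 0.001]
ft_force: [-0.1, -0.3, -0.6]
width: 88.0
grasp_force: 0.0
```

```bash
python3 - <<'E'
from h import *
state()
s=viewer.get_image("side");t=viewer.get_image("top"); save(s,"s12"); save(t,"t12")
capfit(s,58,[(-153,0,-1)],"side"); capfit(t,58,[(-153,0,-1)],"top")
for c,i in(("side",s),("top",t)):
    for n,z in(("mark",190),("knob_grip",180),("collar",151)):
        for r in models.landmark_of(i,n)[:1]: print(c,n,round(r["conf"],2),np.round(r["location"],1),world(i,*r["location"],z).round(1))
# white mark / black collar line in side: cap gray patch
g=np.asarray(s["pixels"]).mean(2).astype(int)
for v in range(171,200): print(v,*g[v,298:326])
E
```

```text
t 27.3 p [450.6 185.1 243.6] yAng -82.76 tilt [ 0. -0. -1.] q1,6 [0.366 1.81 ] F [-0.1 -0.3 -0.6] M [ 0.022  0.209 -0.037] w 88.0 g 0.0
side 21 cap [-151.8    0.2   31.6] rms 0.47
top 21 cap [-152.8   -0.7   30.8] rms 1.65
side mark 0.62 [318.2 177.1] [623.6 -27.5 190. ]
side knob_grip 0.77 [310.1 180. ] [606.2 -22.8 180. ]
side collar 0.74 [313.3 191.5] [612.  -36.3 151. ]
top mark 0.81 [274.  132.3] [624.7 -29.9 190. ]
top knob_grip 0.98 [271.9 143.8] [601.9 -25.1 180. ]
top collar 0.58 [271.8 143.2] [609.5 -26.1 151. ]
171 146 152 152 156 159 160 157 154 153 148 150 151 154 154 155 157 153 147 145 146 152 151 152 152 158 161 162 158
172 149 150 151 157 160 158 159 157 155 156 152 152 153 158 160 161 156 153 149 151 149 150 153 151 151 163 159 158
173 149 150 151 153 157 158 157 159 161 156 127 90 59 74 115 68 114 118 147 153 152 146 152 153 152 155 161 162
174 150 149 149 153 158 159 160 162 128 93 76 139 148 148 152 146 118 76 112 114 146 152 150 154 150 158 159 157
175 150 147 151 151 153 157 163 137 65 137 150 152 154 152 152 152 150 148 116 71 144 149 153 152 153 151 158 162
1
[... 1605 characters left out ...]
 52 37 15 18 6 30 49 55 69 74 75 58 122 126 116 113 108 98
193 158 163 67 36 35 48 135 160 96 73 74 71 74 77 76 74 75 74 74 75 56 38 104 112 101 88 81 69
194 160 138 59 32 32 41 58 94 82 73 79 80 75 78 79 78 78 76 71 67 49 60 96 84 72 57 46 43
195 156 161 64 24 35 32 42 49 45 86 74 76 78 76 78 81 77 62 52 46 56 58 62 51 46 39 42 41
196 159 163 101 39 32 39 40 46 51 48 49 54 48 52 52 50 49 49 47 50 48 44 48 44 42 44 42 41
197 152 158 157 61 28 38 37 45 55 62 50 50 49 51 54 48 48 49 46 48 44 42 42 45 41 40 41 43
198 151 156 161 102 41 30 34 39 45 57 63 65 66 55 52 49 45 50 42 40 43 41 40 41 43 38 41 45
199 149 154 160 157 100 42 31 34 41 47 59 57 53 48 44 39 43 42 41 40 41 36 37 40 39 38 32 41
```

```bash
python3 -c "
from h import *
print(ticket.close_job())"
```

```text
the job is handed in; nothing more can be done
None
```

I slid the sole in until it stopped against the press stop and turned the thumbscrew clockwise until the torque held at about 0.43–0.45 N m. I took that steady torque as the clutch slipping and estimate about 13° of slip, against the 30° limit. I then let go and handed the job in at about 27 s. I could not check the slip angle against the collar line, which was hidden from the camera.

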